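Dry-fit two shoe heels and set the nails between them

ROBOT

A 6-joint arm with a two-finger parallel gripper is mounted at the origin on the work surface. World frame = base frame: x ahead of the robot, y to its left, z up, the work surface at z = 0. Lengths are in mm, angles in rad, forces in N, time in s.
With the tool pointing down it reaches from about 375 to 925 mm from the base axis. Payload 5.7 kg.
Tool frame: the origin (TCP) lies between the finger pads; the fingertips stand 22 mm ahead of it and the grasp point (between the pads) lies 3 mm ahead of it; z points along the fingers, y is the line along which they close (so a half turn about z gives the same grasp; the last joint's range is limited). The gripper opens to 88 mm and grips with 3 to 60 N. Pads are 20 mm wide; open, the fingers measure 115 mm over their backs; the gripper's body (75 mm by 178 mm) begins 61 mm behind the grasp point.
Start: joints at [-0.115, 0.359, 1.51, -0, 1.272, -0.115], TCP at [599.971, -0.004, 244.623] pointing down, gripper open.
Joint ranges: [-2.97, 2.97], [-1.01, 2.36], [0.21, 2.38], [-0.96, 4.11], [0.2, 2.71], [-2.98, 2.98]. Speed limits (rad/s): [2.39, 2.39, 3.14, 3.14, 3.14, 3.14].

INTERFACE

Orientations are given as a 3x3 rotation matrix whose columns are the frame's x, y, z axes.
In Python, from station import bot gives the robot as it stands. The module is installed in compiled form; this text tells all that it offers.
- The arm moves only by the tool apply_moves, never from a script. Its argument "commands" is a list that holds one entry, the list of rows, each a list of 7 numbers: the shift along the tool's x, y, z in mm, then the turn, a rotation vector about the tool's x, y, z in rad, then the closure, from -1 (fully open) to 1 (shut). A call has 1 to 12 rows; each row is the pose to reach, as a shift and turn from the pose commanded when the call began, along the tool's axes at that moment; what a row does not reach only later rows make up. A row lasts 1/10 s, in which the tool goes at most 50 mm and 8.59 degrees, less where a joint would pass 70% of its speed; a pose out of reach is approached as far as the arm can. A call with a gripper value outside its range is refused whole. The fingers move at their own pace and stop on an object; "newtons" is the grip in N (left out, the last holds). Time passes only in rows, so rows that repeat a pose let the fingers close. It gives the time, the measured TCP pose, the force, the opening and the grip force at its end, in the units of the state.
- bot.observe(): the state, without advancing time (a new reading comes with each control period).
- bot.read_camera(name): name is "scene" or "side" or "wrist"; returns the picture (384x512x3 uint8, red, green, blue); there is no depth.
- bot.camera_params(name): a dict with "K" (3x3 intrinsics, pixels), "pose" (4x4, takes a point from camera to world coordinates); the wrist camera has in their place "hand_eye" (4x4, takes a point from camera to tool coordinates, whose origin is the TCP and whose axes are the flange's). Camera axes: x right, y down, z forward; pixel columns grow to the right and rows downward; lengths in mm; the calibration is good to about 2 mm. A picture is of the moment at which its call begins: read the wrist's pose just before it. camera_params takes no time and is no camera call.
- bot.sign_off(): hands the job in; it is judged then, once.
The state is a dict: "clock": time; "q": joint angles; "qvel": joint speeds; "tau": joint torques, N m; "eef_pos": TCP position; "tool_rot": TCP orientation; "wrist_force": force on the tool from outside, world axes, zero at the start; "wrist_torque": the same for the moment, N m; "width": finger opening in mm; "gripper_force": force on a finger pad.
Only numpy, scipy, OpenCV 4.12 (cv2) and the standard library are available. Lean on these libraries where they do the work, as an engineer would, in place of code of your own. Each camera call takes 0.05 s, during which the arm holds its last target. There are 200 camera calls.

TASK

Two shoes stand sole up on last jacks, waiting for new heels: dry-fit each one by setting its own heel block on the bare heel seat and its own rubber top piece on top of the block, the larger parts on the large shoe and the smaller on the small one, straight edges towards the toe and all outlines in line. Also stand the round tin of heel nails upright on the bench, midway between the two jacks, ready for nailing. Do not knock the hammer, the pincers or the cement can out of place.

Things in the scene. Friction and masses are not known exactly. Their poses are not given: they have to be found in the camera images.
- large_shoe: Large dark red shoe, 285 mm long, sole up on a last jack bolted to the bench. Origin on the bench under the jack's column; x to the toe, z up. Bare heel seat: level, D-shaped, 64 mm wide (y), 66 long (x), straight edge to the toe, centre at (-40, 0, 170) mm. From there the sole climbs to 28 mm above the seat at the ball (100 mm wide); toe end at x = 212 mm. Jack base 130 x 100 x 10 mm.
- small_shoe: Small dark red shoe, 240 mm long, sole up on its own bolted last jack. Origin on the bench under the jack's column; x to the toe, z up. Bare heel seat: level, D-shaped, 46 mm wide (y), 48 long (x), straight edge to the toe, centre at (-40, 0, 155) mm. From there the sole climbs to 41 mm above the seat at the ball (82 mm wide); toe end at x = 176 mm. Jack base 130 x 100 x 10 mm.
- large_block: Heel block of the large shoe: brown stacked leather, D-shaped, 64 mm wide (y), 66 mm long (x), 22 mm high, 80 g. Origin: centre of the underside (middle of the length and width); x points to the straight edge, the round end is at -x; the two sides are parallel from about x = -14 mm to +33 mm. It lies underside down.
- small_block: Heel block of the small shoe: brown stacked leather, D-shaped, 46 mm wide (y), 48 mm long (x), 35 mm high, 65 g. Origin: centre of the underside; x points to the straight edge, the round end is at -x; sides parallel from about x = -10 mm to +24 mm.
- large_top_piece: Top piece of the large heel: flat black rubber, D-shaped, 64 mm wide (y), 66 mm long (x), 6 mm thick, 28 g. Origin: centre of the underside; x points to the straight edge. Lies flat on the bench.
- small_top_piece: Top piece of the small heel: flat black rubber, D-shaped, 46 mm wide (y), 48 mm long (x), 6 mm thick, 16 g. Origin: centre of the underside; x points to the straight edge. Lies flat on the bench.
- nail_tin: Round closed metal tin of heel nails, 62 mm in diameter, 36 mm high, 180 g. Origin: centre of the underside, z up through the lid.
- hammer: Shoemaker's hammer, wooden handle and dark steel head, about 220 mm long, 34 mm high, lying on the bench; a bystander. Origin: on the bench about mid-length; x points along the handle to the head.
- pincers: Lasting pincers of dark steel with black grips, about 200 mm long and 75 mm across the grips, 18 mm high, lying on the bench; a bystander. Origin: on the bench about mid-length; x points to the jaws.
- cement_can: Round grey cement can with a metal lid, 82 mm in diameter, 71 mm high, on the bench; a bystander. Origin: centre of the underside.
Things that resemble listed ones, but are neither listed nor needed, are in the scene too. Leave any red, white or yellow look-alike of the small_top_piece alone.

How it is judged:
By the outcome, as a careful person would: the job done as asked, in the order asked, and still so for the second after the job is handed in, with the robot touching nothing.
It also fails if it takes over 134 s, if anything falls off the work surface, if the arm or the gripper's body presses on something with over 40 N, if the wrist force passes 120 N, or if a joint passes its speed limit or range.

## Working session

There is one attempt and no reset: what is moved stays moved. The work goes in short steps, Python scripts to look and compute and a tool call to move; the robot and the scene stay as the last step left them, time stands still between calls to the robot, and variables do not carry over. Pictures are saved under pics/ and viewed, at most 14 in all, crops included, and the job is handed in when it is done.

Besides the shell and the picture viewer there is one more tool, called after ">>>" as a command line: name --argument value ..., lists and objects as JSON in quotes. apply_moves: Moves the arm, as the interface text tells. Its arguments: {"type":"object","properties":{"commands":{"type":"array"},"newtons":{"type":"number"}},"required":["commands"]}

```bash
mkdir -p pics; python3 - <<'E'
from station import bot
import cv2
for n in ["scene","side","wrist"]:
    im=bot.read_camera(n); cv2.imwrite(f"pics/{n}0.png",im[:,:,::-1])
    p=bot.camera_params(n); print(n,{k:__import__('numpy').round(v,3).tolist() for k,v in p.items()})
s=bot.observe(); print(s)
a=[cv2.imread(f"pics/{n}0.png") for n in ["scene","side"]]
for n,i in zip(["scene","side"],a): cv2.imwrite(f"pics/{n}0b.png",cv2.resize(i,(800,600),interpolation=cv2.INTER_CUBIC))
E
```

```text
scene {'K': [[452.484, 0.0, 252.621], [0.0, 452.484, 192.389], [0.0, 0.0, 1.0]], 'pose': [[-0.039, 0.774, -0.632, 1519.775], [0.999, 0.019, -0.037, 121.063], [-0.017, -0.633, -0.774, 1254.938], [0.0, 0.0, 0.0, 1.0]]}
side {'K': [[488.112, 0.0, 254.037], [0.0, 488.112, 189.276], [0.0, 0.0, 1.0]], 'pose': [[-0.939, -0.175, 0.297, 48.809], [-0.345, 0.495, -0.798, 1263.284], [-0.007, -0.851, -0.525, 833.489], [0.0, 0.0, 0.0, 1.0]]}
wrist {'K': [[284.623, 0.0, 260.345], [0.0, 284.623, 191.674], [0.0, 0.0, 1.0]], 'hand_eye': [[0.0, -0.964, -0.264, 71.929], [1.0, 0.0, 0.0, -1.582], [-0.0, -0.264, 0.964, -140.177], [0.0, 0.0, 0.0, 1.0]]}
{'clock': 0.15, 'q': array([-1.15100737e-01,  3.59349173e-01,  1.51115417e+00, -1.68969939e-05,
        1.27254337e+00, -1.15118668e-01]), 'qvel': array([ 0.00045283, -0.00210303, -0.00313342,  0.00033879,  0.00060281,
        0.00030947]), 'tau': array([ 6.01716038e-04, -5.15759647e+01, -2.71007627e+01,  6.74942834e-02,
        3.05557286e-02, -7.96465724e-05]), 'eef_pos': array([5.99497284e+02, 4.41683915e-02, 2.44008258e+02]), 'tool_rot': array([[-2.27995687e-05,  9.99998954e-01, -1.44629399e-03],
       [ 9.99999988e-01,  2.30179105e-05,  1.50949966e-04],
       [ 1.50983099e-04, -1.44629054e-03, -9.99998943e-01]]), 'wrist_force': array([-0.98934893,  0.54088288,  0.20269165]), 'wrist_torque': array([ 0.0080224 ,  0.00855345, -0.01854683]), 'gripper_force': 0.0, 'width': 87.81485373647789}
```

View pics/scene0b.png

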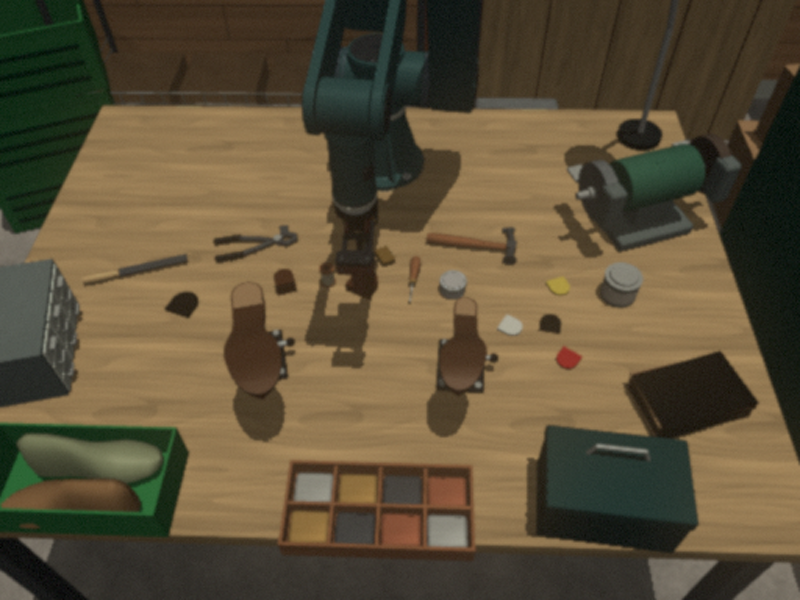

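View pics/side0b.png

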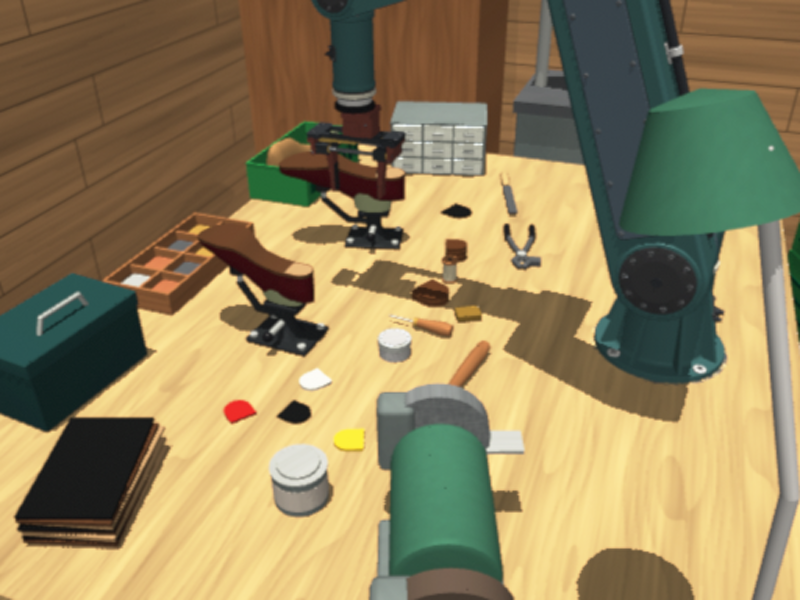

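```bash
cat > h.py <<'E'
import numpy as np, cv2
from station import bot
def ray(name,uv,T=None):
    p=bot.camera_params(name)
    if name=="wrist":
        M=T@p["hand_eye"]
    else: M=p["pose"]
    d=M[:3,:3]@np.linalg.solve(p["K"],np.array([uv[0],uv[1],1.]))
    return M[:3,3],d
def tool(s):
    T=np.eye(4);T[:3,:3]=s["tool_rot"];T[:3,3]=s["eef_pos"];return T
def at(name,uv,z,T=None):
    o,d=ray(name,uv,T); return (o+d*(z-o[2])/d[2])
def proj(name,P,T=None):
    p=bot.camera_params(name); M=T@p["hand_eye"] if name=="wrist" else p["pose"]
    c=(np.asarray(P,float)-M[:3,3])@M[:3,:3]; u=c@p["K"].T; return u[:,:2]/u[:,2:]
E
python3 - <<'E'
import cv2
im=cv2.imread("pics/scene0.png")
cv2.imwrite("pics/s1.png",cv2.resize(im[140:260,95:255],None,fx=5,fy=5,interpolation=cv2.INTER_CUBIC))
cv2.imwrite("pics/s2.png",cv2.resize(im[140:260,255:415],None,fx=5,fy=5,interpolation=cv2.INTER_CUBIC))
cv2.imwrite("pics/w0b.png",cv2.resize(cv2.imread("pics/wrist0.png"),(800,600),interpolation=cv2.INTER_CUBIC))
E
```

```text
(no output)
```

View pics/w0b.png

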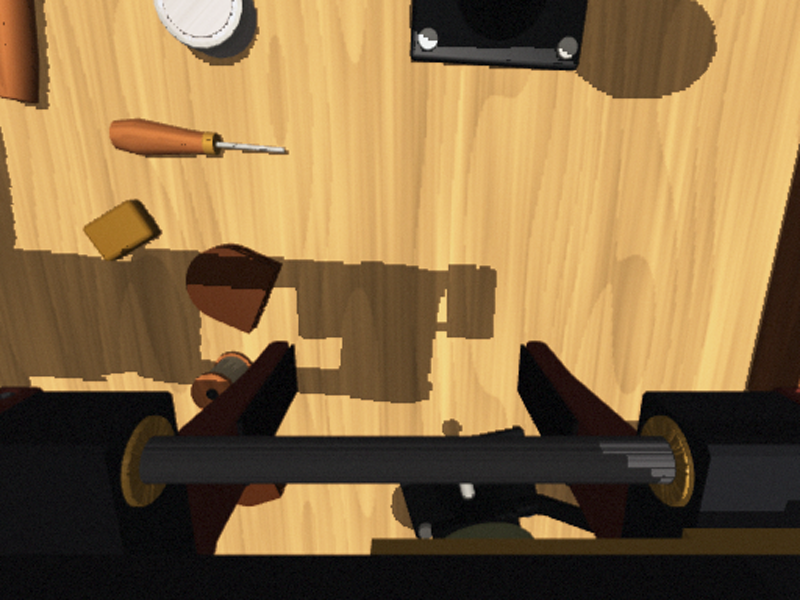

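View pics/s1.png

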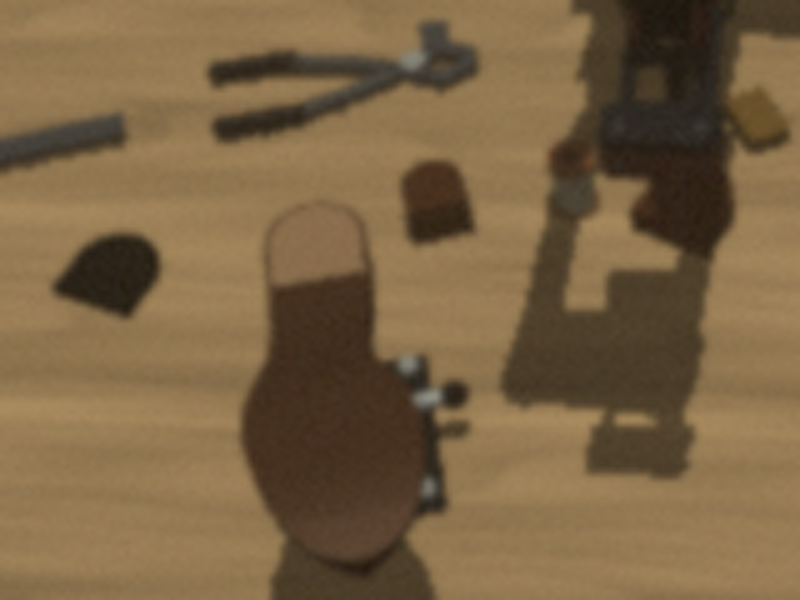

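View pics/s2.png

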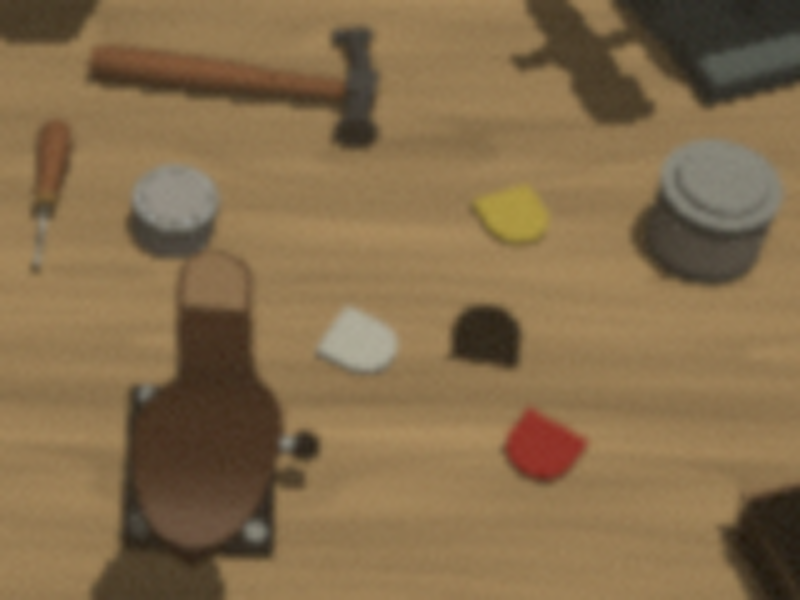

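```bash
cat >> h.py <<'E'
def dee(name,c1,c2,z,W,L,T=None):
    "pose of a D from its two straight-edge corner pixels; returns centre, yaw, measured width"
    a=at(name,c1,z,T)[:2]; b=at(name,c2,z,T)[:2]; return a,b,np.linalg.norm(a-b)
def rep(tag,name,c1,c2,z,L,rnd,T=None):
    a,b,w=dee(name,c1,c2,z,0,L,T); r=at(name,rnd,z,T)[:2]
    m=(a+b)/2; t=(b-a)/w; n=np.array([-t[1],t[0]]); 
    if n@(r-m)>0: n=-n
    print(tag,"centre",np.round(m-n*L/2,1),"yaw",round(float(np.arctan2(n[1],n[0])),3),"width",round(float(w),1),"len",round(float(-n@(r-m)),1))
E
python3 - <<'E'
from h import *
A=lambda u,v:(95+u/5,140+v/5)
B=lambda u,v:(255+u/5,140+v/5)
rep("Ltop","scene",A(53,287),A(130,317),6,66,A(135,235))
rep("Stop","scene",B(452,356),B(520,366),6,48,B(490,305))
rep("Lseat","scene",A(270,289),A(370,273),170,66,A(315,202))
rep("Sseat","scene",B(180,306),B(250,308),155,48,B(215,250))
rep("Sblock","scene",A(408,208),A(468,202),35,48,A(430,160))
print("tin",at("scene",B(175,197),36))
print("can",at("scene",B(720,188),71))
s=bot.observe();T=tool(s)
W=lambda u,v:(u/1.5625,v/1.5625)
rep("Lblock","wrist",W(281,264),W(250,332),11,66,W(186,285),T)
print("spool",at("wrist",W(225,380),15,T), "wax",at("wrist",W(120,230),15,T),"awl",at("wrist",W(287,150),5,T),at("wrist",W(110,130),10,T))
print("jackS base corners",at("wrist",W(411,62),10,T),at("wrist",W(577,68),10,T))
print("hammer", [np.round(at("scene",B(*p),20)[:2]) for p in [(92,60),(350,90),(355,35),(355,140)]])
print("pinc", [np.round(at("scene",A(*p),10)[:2]) for p in [(212,72),(215,128),(435,25),(475,60)]])
print("cands",[np.round(at("scene",B(*p),3)[:2]) for p in [(358,340),(545,445),(512,215)]])
E
```

```text
Ltop centre [ 518.1 -418.4] yaw -0.395 width 66.3 len 64.1
Stop centre [555.4 409. ] yaw -0.16 width 46.1 len 49.6
Lseat centre [ 624.  -227.7] yaw 0.232 width 61.6 len 65.7
Sseat centre [629.9 209.4] yaw -0.011 width 43.0 len 45.7
Sblock centre [ 453.6 -193.6] yaw 0.157 width 42.7 len 44.1
tin [461.42561435 192.72005841  36.        ]
can [474.62928336 565.93513071  71.        ]
Lblock centre [445.3 -14.4] yaw -0.483 width 69.2 len 65.3
spool [ 432.99514602 -104.96513533   15.        ] wax [360.80514328  30.16530127  15.        ] awl [500.68145176  93.49117003   5.        ] [363.07329335 108.20022683  10.        ]
jackS base corners [600.88073244 156.80389481  10.        ] [727.58569585 152.65309464  10.        ]
hammer [array([311., 133.]), array([338., 326.]), array([280., 333.]), array([389., 326.])]
pinc [array([ 326., -389.]), array([ 384., -375.]), array([ 271., -224.]), array([ 309., -188.])]
cands [array([561., 319.]), array([646., 438.]), array([444., 438.])]
```

```bash
cat >> h.py <<'E'
import json,os
from scipy.spatial.transform import Rotation as Ro
def Rt(phi):
    c,s=np.cos(phi),np.sin(phi); return np.array([[c,s,0],[s,-c,0],[0,0,-1.]])
def load():
    if os.path.exists("cmd.json"): return json.load(open("cmd.json"))
    return [599.971,-.004,244.623,np.pi/2]
def plan(*tg):
    "targets x,y,z,phi relative to the commanded pose; last becomes the commanded pose"
    c=load(); R=Rt(c[3]); s=bot.observe()
    print("meas-cmd",np.round(s["eef_pos"]-c[:3],1),"dphi",round(float(np.arctan2(s["tool_rot"][1,0],s["tool_rot"][0,0])-c[3]),4),"w",round(s["width"],1),"t",round(s["clock"],2))
    q=c
    for t in tg:
        d=R.T@(np.array(t[:3])-c[:3]); r=(R.T@Rt(t[3])); rv=Ro.from_matrix(r).as_rotvec()
        n=max(np.linalg.norm(np.array(t[:3])-q[:3])/50,abs(t[3]-q[3])/.15)
        print(np.round(d,1).tolist(),np.round(rv,3).tolist(),"rows>=",round(float(n),1)); q=t
    json.dump([float(v) for v in tg[-1]],open("cmd.json","w"))
E
python3 -c "
from h import *
plan((624,-228,300,.23))"
```

```text
meas-cmd [-0.5  0.  -0.6] dphi 0.0 w 87.8 t 0.15
[-228.0, 24.0, -55.4] [0.0, 0.0, 1.341] rows>= 8.9
```

>>> apply_moves --commands '[[[-228, 24, -55.4, 0, 0, 1.341, -1], [-228, 24, -55.4, 0, 0, 1.341, -1], [-228, 24, -55.4, 0, 0, 1.341, -1], [-228, 24, -55.4, 0, 0, 1.341, -1], [-228, 24, -55.4, 0, 0, 1.341, -1], [-228, 24, -55.4, 0, 0, 1.341, -1], [-228, 24, -55.4, 0, 0, 1.341, -1], [-228, 24, -55.4, 0, 0, 1.341, -1], [-228, 24, -55.4, 0, 0, 1.341, -1], [-228, 24, -55.4, 0, 0, 1.341, -1], [-228, 24, -55.4, 0, 0, 1.341, -1], [-228, 24, -55.4, 0, 0, 1.341, -1]]]'

```text
clock: 1.35
eef_pos: [623.9, -227.9, 299.8]
tool_rot: [[0.973, 0.231, -0.0], [0.231, -0.973, 0.0], [-0.0, -0.0, -1.0]]
wrist_force: [0.3, 0.2, 0.4]
width: 88.1
gripper_force: 0.0
```

```bash
cat >> h.py <<'E'
def snap(tag):
    s=bot.observe(); T=tool(s); im=bot.read_camera("wrist")[:,:,::-1]
    cv2.imwrite(f"pics/{tag}.png",im); np.save(f"pics/{tag}.npy",T)
    c=load(); print("meas-cmd",np.round(s["eef_pos"]-c[:3],1),"phi",round(float(np.arctan2(T[1,0],T[0,0])),4),"tilt",np.round(T[:2,2],4),"F",np.round(s["wrist_force"],1),"w",round(s["width"],1),"t",round(s["clock"],2),"q",np.round(s["q"],2))
    return im,T
E
python3 -c "
from h import *
im,T=snap('lshoe')
cv2.imwrite('pics/lshoeb.png',cv2.resize(im,(800,600),interpolation=cv2.INTER_CUBIC))"
```

```text
meas-cmd [-0.1  0.1 -0.2] phi 0.2327 tilt [-0.0004  0.0002] F [0.3 0.2 0.4] w 88.1 t 1.35 q [-0.45  0.41  1.29 -0.    1.44  0.88]
```

View pics/lshoeb.png

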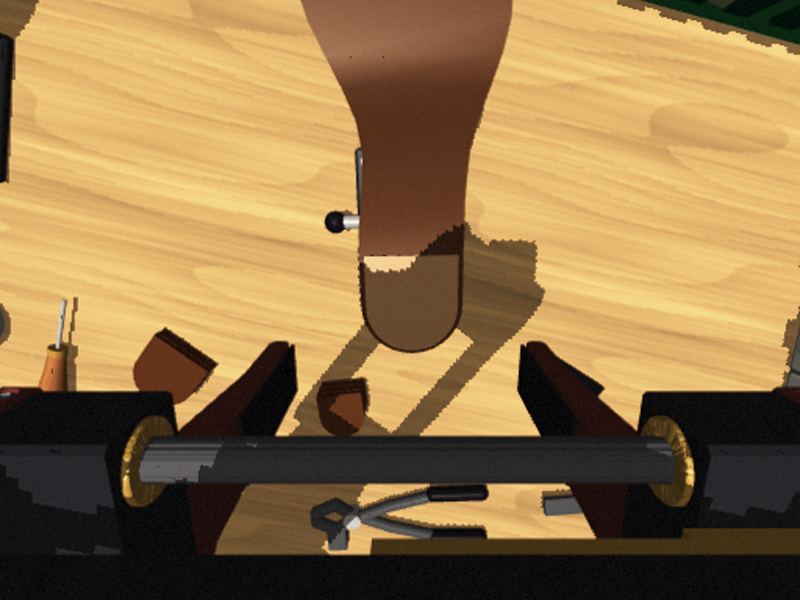

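```bash
cat > m.py <<'E'
from h import *
T=np.load('pics/lshoe.npy'); W=lambda u,v:(u/1.5625,v/1.5625)
rep("Lseat","wrist",W(361.5,254.5),W(462.5,254.5),170,66,W(411,351.5),T)
rep("Lblock top","wrist",W(213,369),W(158,338),22,66,W(140,398),T)
rep("Lblock bot","wrist",W(217,362),W(165,329),0,66,W(133,372),T)
rep("Sblock top","wrist",W(318,384),W(365,386),35,48,W(345,433),T)
rep("Sblock bot","wrist",W(321,382),W(368,378),0,48,W(345,433),T)
E
python3 m.py; python3 - <<'E'
import cv2
im=cv2.imread("pics/lshoe.png")
a=cv2.resize(im[205:280,80:245],None,fx=4.8,fy=4.8,interpolation=cv2.INTER_CUBIC)
cv2.imwrite("pics/lb.png",a)
E
```

```text
Lseat centre [ 617.  -232.7] yaw 0.233 width 61.9 len 63.6
Lblock top centre [443.5 -22.9] yaw -0.348 width 61.1 len 70.9
Lblock bot centre [443.1 -16.6] yaw -0.405 width 62.4 len 63.8
Sblock top centre [ 459.9 -198.7] yaw 0.186 width 46.8 len 53.9
Sblock bot centre [ 449.2 -202.3] yaw 0.325 width 51.1 len 64.2
```

View pics/lb.png

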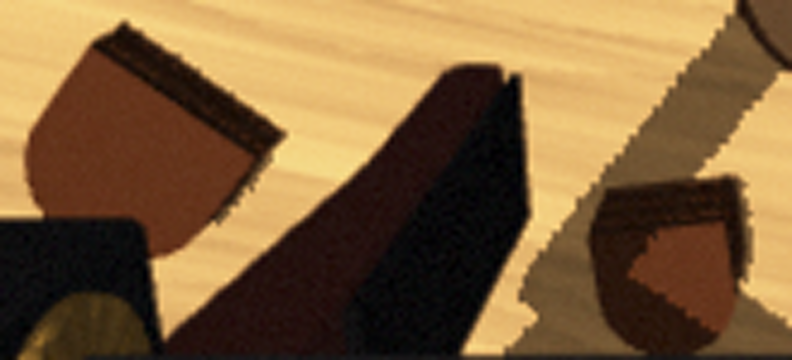

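```bash
cat > m2.py <<'E'
from h import *
for f in ["wrist0","lshoe"]:
    g=cv2.imread(f"pics/{f}.png").max(2).astype(int)
    for v in [221,223,225,228,231,235]:
        r=g[v]
        l=[u for u in range(165,230) if r[u]<75]; rr=[u for u in range(300,360) if r[u]<75]
        # inner edges
        li=max([u for u in l if u<195],default=None); ri=min([u for u in rr if u>325],default=None)
        print(f,v,li,ri,(li+ri)/2)
T=np.load('pics/lshoe.npy'); N=lambda u,v:(80+(u+.5)/4.8-.5,205+(v+.5)/4.8-.5)
rep("Lblock top","wrist",N(93,42),N(255,155),22,66,N(27,160),T)
rep("Lblock bot","wrist",N(125,22),N(285,133),0,66,N(27,160),T)
rep("Sblock top","wrist",N(600,230),N(722,221),35,48,N(670,350),T)
rep("Sblock bot","wrist",N(605,188),N(740,178),0,48,N(670,350),T)
for P in ([0,0,22],[0,0,12]): print(proj("wrist",[P],np.eye(4)))
E
python3 m2.py
```

```text
wrist0 221 187 333 260.0
wrist0 223 187 333 260.0
wrist0 225 187 333 260.0
wrist0 228 188 333 260.5
wrist0 231 188 333 260.5
wrist0 235 189 332 260.5
lshoe 221 187 333 260.0
lshoe 223 187 333 260.0
lshoe 225 187 333 260.0
lshoe 228 188 333 260.5
lshoe 231 188 333 260.5
lshoe 235 188 332 260.0
Lblock top centre [445.8 -15. ] yaw -0.46 width 62.1 len 49.9
Lblock bot centre [444.4 -15.2] yaw -0.453 width 64.3 len 65.7
Sblock top centre [ 451.5 -201.4] yaw 0.314 width 40.1 len 45.9
Sblock bot centre [ 449.7 -200.7] yaw 0.313 width 47.7 len 65.8
[[260.44462112 232.7382845 ]]
[[260.45201542 239.67747808]]
```

```bash
python3 -c "
from h import *
plan((500,-80,240,-.1),(453,-19,152,-.456))"
```

```text
meas-cmd [-0.1  0.1 -0.1] dphi 0.0021 w 88.0 t 1.4
[-87.0, -172.4, 60.0] [0.0, 0.0, 0.33] rows>= 4.0
[-118.8, -242.5, 148.0] [0.0, 0.0, 0.686] rows>= 2.4
```

>>> apply_moves --commands '[[[-87, -172.4, 60, 0, 0, 0.33, -1], [-87, -172.4, 60, 0, 0, 0.33, -1], [-87, -172.4, 60, 0, 0, 0.33, -1], [-87, -172.4, 60, 0, 0, 0.33, -1], [-118.8, -242.5, 148, 0, 0, 0.686, -1], [-118.8, -242.5, 148, 0, 0, 0.686, -1], [-118.8, -242.5, 148, 0, 0, 0.686, -1], [-118.8, -242.5, 148, 0, 0, 0.686, -1], [-118.8, -242.5, 148, 0, 0, 0.686, -1]]]'

```text
clock: 2.3
eef_pos: [454.2, -19.2, 152.7]
tool_rot: [[0.899, -0.438, 0.001], [-0.438, -0.899, -0.001], [0.001, -0.0, -1.0]]
wrist_force: [1.5, -0.0, 1.1]
width: 87.8
gripper_force: 0.0
```

```bash
python3 -c "
from h import *
im,T=snap('lblk')
cv2.imwrite('pics/lblkb.png',cv2.resize(im[90:270,140:380],None,fx=3.3,fy=3.3,interpolation=cv2.INTER_CUBIC))"
```

```text
meas-cmd [ 1.2 -0.2  0.7] phi -0.4529 tilt [ 0.0013 -0.0005] F [ 1.5 -0.   1.1] w 87.8 t 2.3 q [-0.19  0.27  1.92 -0.    0.95  1.83]
```

View pics/lblkb.png

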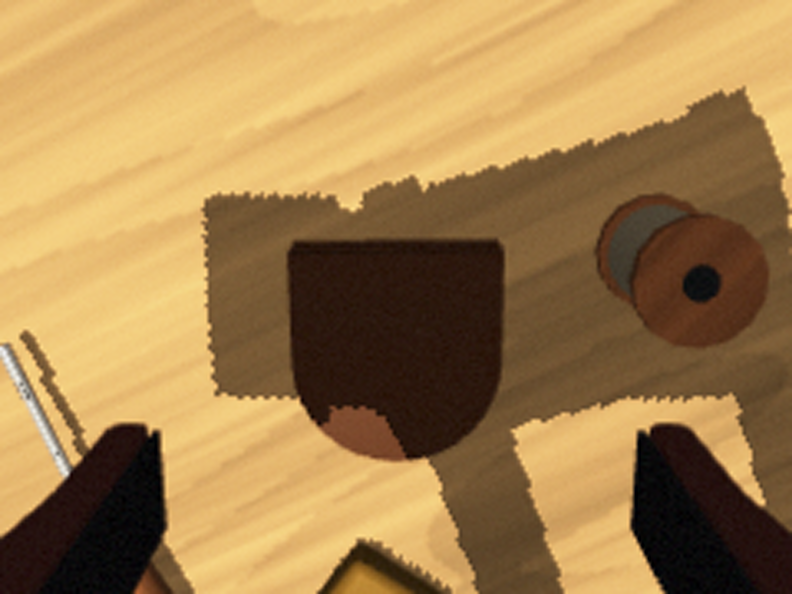

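```bash
python3 -c "
from h import *
T=np.load('pics/lblk.npy'); N=lambda u,v:(140+(u+.5)/3.3-.5,90+(v+.5)/3.3-.5)
rep('top','wrist',N(288,253),N(503,253),22,66,N(396,461),T)
rep('bot','wrist',N(291,241),N(500,240),0,66,N(396,461),T)
"
```

```text
top centre [444.4 -14.6] yaw -0.453 width 62.8 len 65.3
bot centre [444.4 -14.7] yaw -0.448 width 65.7 len 74.6
```

```bash
python3 -c "
from h import *
plan((452.5,-18.5,28,-.452))"
```

```text
meas-cmd [ 2.1 -0.7  1.2] dphi 0.0021 w 87.3 t 2.35
[-0.7, -0.2, 124.0] [0.0, 0.0, -0.004] rows>= 2.5
```

>>> apply_moves --commands '[[[0, 0, 0, 0, 0, 0, -0.8], [0, 0, 0, 0, 0, 0, -0.8], [0, 0, 0, 0, 0, 0, -0.8], [0, 0, 0, 0, 0, 0, -0.8]]]'

```text
clock: 2.75
eef_pos: [453.5, -19.3, 152.3]
tool_rot: [[0.898, -0.441, 0.001], [-0.441, -0.898, -0.0], [0.001, -0.0, -1.0]]
wrist_force: [0.3, 0.5, -0.3]
width: 78.9
gripper_force: 0.0
```

```bash
python3 -c "
from h import *
json.dump([453,-19,152,-.456],open('cmd.json','w'))
im,T=snap('lblk2')
for i in range(4):
  s=bot.observe();print(np.round(s['eef_pos'],2),round(s['width'],2)); bot.read_camera('wrist')
a=cv2.imread('pics/lblk.png',0)[150:205,210:310].astype('f4');b=cv2.imread('pics/lblk2.png',0)[150:205,210:310].astype('f4')
print(cv2.phaseCorrelate(a,b,cv2.createHanningWindow((100,55),cv2.CV_32F)))
d=cv2.phaseCorrelate(a,b)[0]
N=lambda u,v:(140+(u+.5)/3.3-.5+d[0],90+(v+.5)/3.3-.5+d[1])
rep('top','wrist',N(288,253),N(503,253),22,66,N(396,461),T)
"
```

```text
meas-cmd [ 0.5 -0.3  0.3] phi -0.4564 tilt [ 0.0006 -0.0001] F [ 0.3  0.5 -0.3] w 78.9 t 2.75 q [-0.19  0.27  1.93  0.    0.95  1.83]
[453.29 -19.2  152.24] 79.15
[453.18 -19.11 152.16] 79.15
[453.08 -19.03 152.09] 78.97
[453.04 -18.99 152.05] 79.06
((-0.20075786691932507, -0.6258609659975924), 0.9628011821111043)
top centre [444.  -14.8] yaw -0.456 width 62.7 len 65.2
```

```bash
python3 -c "
from h import *
plan((452.1,-18.8,28,-.456))
plan((452.1,-18.8,240,-.456),(626,-230.5,285,.233),(625.8,-230.6,215,.233))"
```

```text
meas-cmd [0. 0. 0.] dphi -0.0002 w 78.9 t 3.0
[-0.9, 0.2, 124.0] [0.0, 0.0, 0.0] rows>= 2.5
meas-cmd [  0.9  -0.2 124. ] dphi -0.0002 w 78.9 t 3.0
[0.0, 0.0, -212.0] [0.0, 0.0, 0.0] rows>= 4.2
[249.4, 113.5, -257.0] [0.0, 0.0, -0.689] rows>= 5.6
[249.2, 113.7, -187.0] [0.0, 0.0, -0.689] rows>= 1.4
```

>>> apply_moves --commands '[[[-0.9, -0.2, 124, 0, 0, 0, -0.8], [-0.9, -0.2, 124, 0, 0, 0, -0.8], [-0.9, -0.2, 124, 0, 0, 0, -0.8], [-0.9, -0.2, 124, 0, 0, 0, -0.8], [-0.9, -0.2, 124, 0, 0, 0, -0.8], [-0.9, -0.2, 124, 0, 0, 0, 0.2], [-0.9, -0.2, 124, 0, 0, 0, 0.2], [-0.9, -0.2, 124, 0, 0, 0, 0.2], [-0.9, -0.2, 124, 0, 0, 0, 0.2], [-0.9, -0.2, 124, 0, 0, 0, 0.2]]]' --newtons 20

```text
clock: 4.0
eef_pos: [453.7, -18.6, 29.5]
tool_rot: [[0.898, -0.441, 0.003], [-0.441, -0.898, -0.001], [0.003, -0.001, -1.0]]
wrist_force: [0.2, 0.8, 8.4]
width: 64.2
gripper_force: 20.0
```

>>> apply_moves --commands '[[[0, 0, -212, 0, 0, 0, 0.2], [0, 0, -212, 0, 0, 0, 0.2], [0, 0, -212, 0, 0, 0, 0.2], [0, 0, -212, 0, 0, 0, 0.2], [249.4, 113.5, -257, 0, 0, -0.689, 0.2], [249.4, 113.5, -257, 0, 0, -0.689, 0.2], [249.4, 113.5, -257, 0, 0, -0.689, 0.2], [249.4, 113.5, -257, 0, 0, -0.689, 0.2], [249.4, 113.5, -257, 0, 0, -0.689, 0.2], [249.4, 113.5, -257, 0, 0, -0.689, 0.2], [249.4, 113.5, -257, 0, 0, -0.689, 0.2], [249.4, 113.5, -257, 0, 0, -0.689, 0.2]]]'

```text
clock: 5.2
eef_pos: [625.7, -230.1, 284.9]
tool_rot: [[0.973, 0.23, -0.001], [0.23, -0.973, 0.001], [-0.001, -0.001, -1.0]]
wrist_force: [-0.2, 1.6, -0.7]
width: 63.9
gripper_force: 20.0
```

>>> apply_moves --commands '[[[0, 0, 30, 0, 0, 0, 0.2], [0, 0, 70, 0, 0, 0, 0.2], [0, 0, 70, 0, 0, 0, 0.2], [0, 0, 70, 0, 0, 0, 0.2], [0, 0, 70, 0, 0, 0, 0.2], [0, 0, 70, 0, 0, 0, 0.2], [0, 0, 70, 0, 0, 0, 0.2], [0, 0, 70, 0, 0, 0, 0.2]]]'

```text
clock: 6.0
eef_pos: [626.7, -230.3, 216.1]
tool_rot: [[0.973, 0.231, 0.001], [0.231, -0.973, -0.001], [0.001, 0.001, -1.0]]
wrist_force: [0.3, 0.2, -1.4]
width: 63.5
gripper_force: 20.0
```

```bash
python3 -c "
from h import *
json.dump([626.18,-230.14,215,.233],open('cmd.json','w'))
im,T=snap('lpre')
cv2.imwrite('pics/lpreb.png',cv2.resize(im[150:330,140:380],None,fx=3.3,fy=3.3,interpolation=cv2.INTER_CUBIC))"
```

```text
meas-cmd [ 0.5 -0.2  1.1] phi 0.2328 tilt [ 0.0014 -0.0007] F [ 0.3  0.2 -1.4] w 63.5 t 6.0 q [-0.46  0.48  1.39 -0.    1.27  0.88]
```

View pics/lpreb.png

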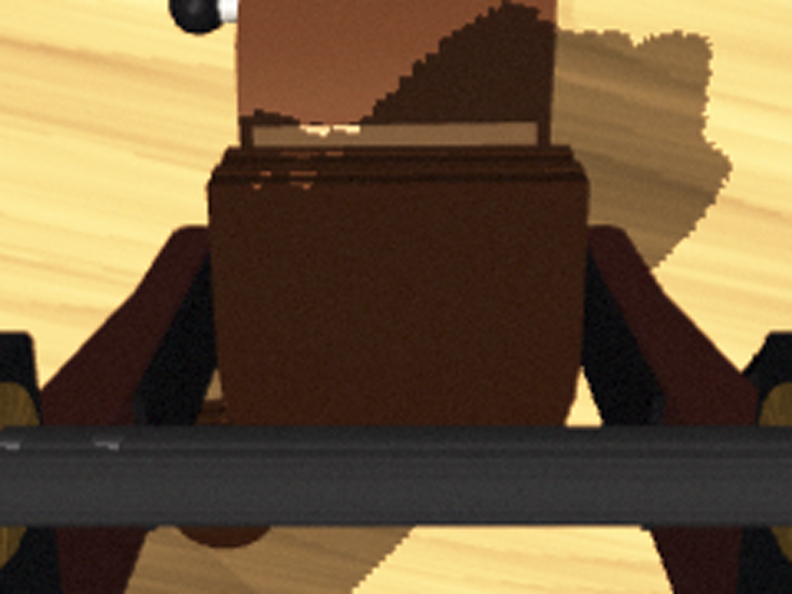

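```bash
python3 -c "
from h import *
T=np.load('pics/lpre.npy'); N=lambda u,v:(140+(u+.5)/3.3-.5,150+(v+.5)/3.3-.5)
rep('seat tan','wrist',N(254,122),N(537,122),170,66,N(396,461),T)
rep('seat rim','wrist',N(241,122),N(551,122),170,66,N(396,461),T)
rep('blk bot','wrist',N(228,149),N(573,147),186.6,66,N(396,461),T)
rep('blk top','wrist',N(209,186),N(588,184),208.6,66,N(396,461),T)
print(T[:3,3]+9*T[:3,0])
"
```

```text
seat tan centre [ 617. -232.] yaw 0.233 width 57.9 len 79.3
seat rim centre [ 617.  -232.1] yaw 0.233 width 63.4 len 79.3
blk bot centre [ 616.4 -233.3] yaw 0.239 width 64.8 len 67.2
blk top centre [ 616.2 -233. ] yaw 0.238 width 62.6 len 52.2
[ 635.42173798 -228.25681207  216.10711851]
```

```bash
python3 -c "
from h import *
plan((627.3,-229.5,199.7,.233))
plan((627.3,-229.5,300,.233))"
```

```text
meas-cmd [ 0.3 -0.1  0.7] dphi -0.0003 w 64.0 t 6.05
[1.2, -0.4, 15.3] [0.0, 0.0, 0.0] rows>= 0.3
meas-cmd [-0.8 -0.8 16. ] dphi -0.0003 w 64.0 t 6.05
[0.0, 0.0, -100.3] [0.0, 0.0, 0.0] rows>= 2.0
```

>>> apply_moves --commands '[[[1.2, -0.4, 8, 0, 0, 0, 0.2], [1.2, -0.4, 12, 0, 0, 0, 0.2], [1.2, -0.4, 15.3, 0, 0, 0, 0.2], [1.2, -0.4, 15.3, 0, 0, 0, 0.2], [1.2, -0.4, 15.3, 0, 0, 0, 0.2], [1.2, -0.4, 15.3, 0, 0, 0, 0.2], [1.2, -0.4, 15.3, 0, 0, 0, 0.2], [1.2, -0.4, 15.3, 0, 0, 0, -1], [1.2, -0.4, 15.3, 0, 0, 0, -1], [1.2, -0.4, 15.3, 0, 0, 0, -1], [1.2, -0.4, 15.3, 0, 0, 0, -1]]]'

```text
clock: 7.15
eef_pos: [627.4, -229.5, 199.8]
tool_rot: [[0.973, 0.231, 0.0], [0.231, -0.973, -0.0], [0.0, 0.0, -1.0]]
wrist_force: [0.1, 0.8, -0.7]
width: 87.4
gripper_force: 0.0
```

>>> apply_moves --commands '[[[0, 0, -20, 0, 0, 0, -1], [0, 0, -60, 0, 0, 0, -1], [0, 0, -100.3, 0, 0, 0, -1], [0, 0, -100.3, 0, 0, 0, -1], [0, 0, -100.3, 0, 0, 0, -1], [0, 0, -100.3, 0, 0, 0, -1], [0, 0, -100.3, 0, 0, 0, -1]]]'

```text
clock: 7.85
eef_pos: [626.4, -229.0, 298.0]
tool_rot: [[0.973, 0.231, -0.003], [0.231, -0.973, 0.002], [-0.003, -0.002, -1.0]]
wrist_force: [-0.6, 0.2, 0.2]
width: 87.8
gripper_force: 0.0
```

```bash
python3 -c "
from h import *
im,T=snap('lpl')
cv2.imwrite('pics/lplb.png',cv2.resize(im[110:260,180:340],None,fx=4,fy=4,interpolation=cv2.INTER_CUBIC))"
```

```text
meas-cmd [-0.9  0.5 -2. ] phi 0.2328 tilt [-0.0032  0.0015] F [-0.6  0.2  0.2] w 87.8 t 7.85 q [-0.45  0.42  1.28 -0.    1.45  0.88]
```

View pics/lplb.png

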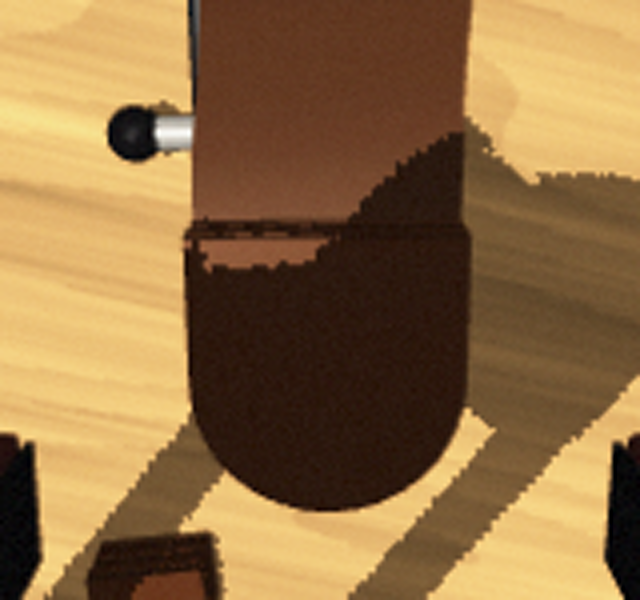

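```bash
python3 -c "
from h import *
T=np.load('pics/lpl.npy'); N=lambda u,v:(180+(u+.5)/4-.5,110+(v+.5)/4-.5)
rep('top','wrist',N(185,240),N(470,239),192,66,N(327,511),T)
rep('botsole','wrist',N(194,222),N(466,222),170,66,N(327,511),T)
plan((540,-410,200,-.2),(524,-420,140,-.4))
"
```

```text
top centre [ 616.9 -232.1] yaw 0.237 width 62.6 len 64.7
botsole centre [ 617.  -232.6] yaw 0.233 width 64.8 len 74.7
meas-cmd [-0.8  0.4 -1.8] dphi -0.0003 w 87.7 t 7.9
[-126.6, 155.5, 100.0] [0.0, 0.0, 0.433] rows>= 4.5
[-144.5, 161.5, 160.0] [0.0, 0.0, 0.633] rows>= 1.3
```

>>> apply_moves --commands '[[[-126.6, 155.5, 100, 0, 0, 0.433, -1], [-126.6, 155.5, 100, 0, 0, 0.433, -1], [-126.6, 155.5, 100, 0, 0, 0.433, -1], [-126.6, 155.5, 100, 0, 0, 0.433, -1], [-144.5, 161.5, 160, 0, 0, 0.633, -1], [-144.5, 161.5, 160, 0, 0, 0.633, -1], [-144.5, 161.5, 160, 0, 0, 0.633, -1], [-144.5, 161.5, 160, 0, 0, 0.633, -1], [-144.5, 161.5, 160, 0, 0, 0.633, -1], [-144.5, 161.5, 160, 0, 0, 0.633, -1], [-144.5, 161.5, 160, 0, 0, 0.633, -1], [-144.5, 161.5, 160, 0, 0, 0.633, -1]]]'

```text
clock: 9.1
eef_pos: [524.7, -419.8, 141.1]
tool_rot: [[0.921, -0.389, 0.001], [-0.389, -0.921, -0.001], [0.002, 0.001, -1.0]]
wrist_force: [-0.4, 0.7, 0.0]
width: 87.8
gripper_force: 0.0
```

```bash
cat >> h.py <<'E'
def fitD(im,T,z,mask,guess):
    "largest blob near the guess (world xy): centre and yaw of the D by its minimum rectangle"
    n,lab,st,ce=cv2.connectedComponentsWithStats(mask.astype(np.uint8))
    g=proj("wrist",[[*guess,z]],T)[0]
    best=None
    for i in range(1,n):
        if st[i,4]>300:
            d=np.hypot(*(ce[i]-g))
            if best is None or d<best[0]: best=(d,i)
    i=best[1]; cs,_=cv2.findContours((lab==i).astype(np.uint8),cv2.RETR_EXTERNAL,cv2.CHAIN_APPROX_NONE)
    c=max(cs,key=cv2.contourArea)[:,0]
    # pixel-centre contour: grow by half a pixel
    m=c.mean(0); w=np.array([at("wrist",p+.5*(p-m)/np.linalg.norm(p-m),z,T)[:2] for p in c],np.float32)
    (cx,cy),(a,b),_=r=cv2.minAreaRect(w); M=cv2.moments(w.reshape(-1,1,2)); cen=np.array([M["m10"],M["m01"]])/M["m00"]
    box=cv2.boxPoints(r); v=cen-[cx,cy]; e=[box[1]-box[0],box[2]-box[1]]; e=[x/np.linalg.norm(x)for x in e]; e+= [-e[0],-e[1]]
    x=max(e,key=lambda q:q@v)
    print("blob px",ce[i].round(),"bbox",st[i],"centre",np.round([cx,cy],1),"yaw",round(float(np.arctan2(x[1],x[0])),3),"sides",round(a,1),round(b,1),"off",np.round(v@x,1))
    return c
E
python3 -c "
from h import *
im,T=snap('ltop')
g=im.max(2); g0=proj('wrist',[[515,-422,6]],T)[0].astype(int);print(g0,g[g0[1],g0[0]-20:g0[0]+20:8],g[g0[1]-60:g0[1]+60:10,g0[0]])
for th in (45,60,75): fitD(im,T,6,g<th,(515,-422))
"
```

```text
meas-cmd [0.7 0.2 1.1] phi -0.3991 tilt [ 0.0012 -0.0012] F [-0.4  0.7  0. ] w 87.8 t 9.1 q [-0.78  0.56  1.45 -0.    1.13  1.19]
[265 195] [11 12 13  9 13] [104 104 103  51   6   9   7   4   7  31 237 240]
blob px [270. 193.] bbox [ 237  164   66   64 3577] centre [ 511.2 -426.3] yaw -0.341 sides 64.4 66.5 off 2.6
blob px [270. 193.] bbox [ 237  164   66   64 3643] centre [ 511.3 -426.2] yaw -0.35 sides 65.0 66.7 off 2.5
blob px [271. 193.] bbox [ 237  163   66   65 3687] centre [ 511.6 -426.1] yaw -0.354 sides 65.1 67.2 off 2.5
```

```bash
python3 -c "
from h import *
plan((519.8,-429.3,23.5,-.35))
plan((519.8,-429.3,240,-.35),(627,-229.5,300,.236),(627,-229.5,235,.236))"
```

```text
meas-cmd [0.5 0.2 0.9] dphi 0.0007 w 87.7 t 9.15
[-0.2, 10.2, 116.5] [0.0, 0.0, -0.05] rows>= 2.3
meas-cmd [  4.7   9.5 117.4] dphi -0.0493 w 87.7 t 9.15
[0.0, 0.0, -216.5] [0.0, 0.0, 0.0] rows>= 4.3
[32.2, -224.4, -276.5] [0.0, 0.0, -0.586] rows>= 4.7
[32.2, -224.4, -211.5] [0.0, 0.0, -0.586] rows>= 1.3
```

>>> apply_moves --commands '[[[-0.2, 10.2, 50, 0, 0, -0.05, -1], [-0.2, 10.2, 90, 0, 0, -0.05, -1], [-0.2, 10.2, 110, 0, 0, -0.05, -1], [-0.2, 10.2, 116.5, 0, 0, -0.05, -1], [-0.2, 10.2, 116.5, 0, 0, -0.05, -1], [-0.2, 10.2, 116.5, 0, 0, -0.05, -1], [-0.2, 10.2, 116.5, 0, 0, -0.05, -1], [-0.2, 10.2, 116.5, 0, 0, -0.05, 0.2], [-0.2, 10.2, 116.5, 0, 0, -0.05, 0.2], [-0.2, 10.2, 116.5, 0, 0, -0.05, 0.2], [-0.2, 10.2, 116.5, 0, 0, -0.05, 0.2], [-0.2, 10.2, 116.5, 0, 0, -0.05, 0.2]]]' --newtons 12

```text
clock: 10.35
eef_pos: [519.9, -429.3, 23.7]
tool_rot: [[0.939, -0.343, 0.0], [-0.343, -0.939, -0.0], [0.0, 0.0, -1.0]]
wrist_force: [-0.0, 0.2, 0.6]
width: 63.7
gripper_force: 12.0
```

```bash
python3 -c "
from h import *
s=bot.observe();print(s['eef_pos'],s['width'],s['wrist_force'],s['gripper_force'])"
```

```text
[ 519.86403836 -429.28965578   23.66656632] 63.70164822627925 [-1.25170949e-04  2.49976174e-01  5.75350947e-01] 12.000051140785217
```

>>> apply_moves --commands '[[[0, 0, -30, 0, 0, 0, 0.2], [0, 0, -80, 0, 0, 0, 0.2], [0, 0, -130, 0, 0, 0, 0.2], [0, 0, -180, 0, 0, 0, 0.2], [0, 0, -216.5, 0, 0, 0, 0.2], [32.2, -224.4, -276.5, 0, 0, -0.586, 0.2], [32.2, -224.4, -276.5, 0, 0, -0.586, 0.2], [32.2, -224.4, -276.5, 0, 0, -0.586, 0.2], [32.2, -224.4, -276.5, 0, 0, -0.586, 0.2], [32.2, -224.4, -276.5, 0, 0, -0.586, 0.2], [32.2, -224.4, -276.5, 0, 0, -0.586, 0.2], [32.2, -224.4, -276.5, 0, 0, -0.586, 0.2]]]'

```text
clock: 11.55
eef_pos: [627.2, -228.9, 300.0]
tool_rot: [[0.972, 0.235, -0.0], [0.235, -0.972, -0.001], [-0.0, 0.0, -1.0]]
wrist_force: [-0.0, -0.8, -0.4]
width: 63.8
gripper_force: 12.0
```

>>> apply_moves --commands '[[[0, 0, 30, 0, 0, 0, 0.2], [0, 0, 60, 0, 0, 0, 0.2], [0, 0, 65, 0, 0, 0, 0.2], [0, 0, 65, 0, 0, 0, 0.2], [0, 0, 65, 0, 0, 0, 0.2], [0, 0, 65, 0, 0, 0, 0.2], [0, 0, 65, 0, 0, 0, 0.2], [0, 0, 65, 0, 0, 0, 0.2]]]'

```text
clock: 12.35
eef_pos: [627.5, -229.7, 236.0]
tool_rot: [[0.972, 0.234, 0.001], [0.234, -0.972, -0.001], [0.001, 0.001, -1.0]]
wrist_force: [-0.1, 0.1, -0.7]
width: 63.7
gripper_force: 12.0
```

```bash
python3 -c "
from h import *
im,T=snap('tpre')
g=im[:,:,2].astype(int)
for u in (225,245,260,275,295): print(u,g[170:225,u-1:u+2].mean(1).astype(int).tolist())
for v in (208,212): print(v,g[v,190:335].tolist())
"
```

```text
meas-cmd [ 0.5 -0.2  1. ] phi 0.2358 tilt [ 0.0014 -0.0007] F [-0.1  0.1 -0.7] w 63.7 t 12.35 q [-0.45  0.46  1.36 -0.    1.31  0.88]
225 [140, 140, 141, 143, 145, 146, 145, 147, 106, 65, 54, 51, 57, 40, 43, 50, 53, 39, 39, 55, 55, 56, 57, 56, 55, 57, 57, 36, 12, 8, 14, 11, 13, 12, 10, 13, 12, 10, 10, 14, 12, 10, 10, 9, 12, 11, 12, 11, 9, 11, 14, 11, 9, 14, 10]
245 [140, 141, 145, 143, 146, 145, 146, 146, 148, 149, 147, 79, 60, 41, 44, 50, 115, 62, 61, 149, 88, 57, 55, 57, 54, 54, 55, 34, 12, 5, 9, 9, 10, 14, 13, 15, 10, 9, 11, 13, 12, 11, 11, 12, 12, 13, 11, 4, 9, 8, 10, 10, 10, 10, 10]
260 [141, 139, 117, 110, 112, 111, 66, 54, 54, 51, 54, 53, 60, 42, 43, 51, 59, 40, 39, 53, 57, 55, 57, 54, 56, 54, 58, 36, 13, 7, 9, 13, 15, 11, 13, 11, 13, 10, 11, 13, 13, 12, 11, 12, 11, 14, 13, 10, 12, 13, 9, 13, 13, 10, 15]
275 [54, 53, 52, 53, 54, 54, 53, 55, 53, 54, 54, 52, 60, 43, 46, 49, 56, 42, 41, 55, 55, 55, 56, 56, 56, 57, 56, 34, 13, 6, 6, 11, 13, 8, 11, 12, 13, 10, 15, 10, 11, 11, 8, 12, 12, 12, 8, 12, 9, 14, 13, 10, 12, 14, 12]
295 [53, 52, 54, 54, 53, 53, 54, 54, 53, 54, 54, 51, 62, 4
[... 647 characters left out ...]
13, 20, 65, 135, 139, 137, 137, 137, 135, 134, 130, 131, 131, 131, 131, 131, 131, 133, 131, 131, 133, 131]
212 [251, 252, 252, 252, 252, 252, 252, 251, 251, 251, 251, 251, 251, 251, 251, 248, 72, 13, 9, 12, 16, 10, 11, 7, 13, 11, 12, 12, 16, 16, 17, 13, 12, 8, 7, 11, 14, 15, 13, 9, 13, 13, 14, 4, 15, 13, 15, 9, 11, 12, 11, 11, 14, 12, 13, 10, 11, 10, 14, 12, 8, 19, 17, 15, 8, 7, 10, 2, 10, 8, 14, 12, 15, 9, 13, 10, 15, 9, 13, 15, 15, 11, 12, 11, 4, 10, 11, 11, 15, 14, 13, 13, 11, 10, 8, 14, 12, 13, 9, 8, 14, 8, 9, 10, 12, 12, 7, 12, 11, 8, 11, 13, 11, 13, 11, 8, 9, 13, 9, 15, 11, 13, 8, 12, 24, 85, 145, 144, 141, 139, 135, 135, 135, 137, 137, 136, 138, 139, 137, 138, 140, 141, 138, 136, 137]
```

```bash
cat >> h.py <<'E'
def edge(c,yaw,L,z,T,y=0): 
    return proj("wrist",[[c[0]+L/2*np.cos(yaw)-y*np.sin(yaw),c[1]+L/2*np.sin(yaw)+y*np.cos(yaw),z]],T)[0].round(1)
E
python3 -c "
from h import *
T=np.load('pics/tpre.npy')
for z in (170,192): print(z,[edge((616.9,-232.2),.235,66,z,T,y) for y in (-32,0,32)])
for v in (182,188.3): print([at('wrist',(260.4,v),z,T).round(1) for z in (170,192)])
p=at('wrist',(260.4,197),T[2,3]-23.7,T); print('tp underside edge',p,'tool-frame',T[:3,:3].T@(p-T[:3,3]))
p=at('wrist',(260.8,210),T[2,3]-17.7,T); print('tp mid', T[:3,:3].T@(p-T[:3,3]))
"
```

```text
170 [array([303.3, 181.4]), array([260.3, 181.4]), array([217.3, 181.3])]
192 [array([308.1, 188.9]), array([260.3, 188.9]), array([212.5, 188.8])]
[array([ 648.5, -224.7,  170. ]), array([ 653.6, -223.5,  192. ])]
[array([ 643.8, -225.8,  170. ]), array([ 649.4, -224.5,  192. ])]
tp underside edge [ 649.26038834 -224.47955295  212.30781323] tool-frame [22.40173136 -0.03762172 23.72616943]
tp mid [16.2356182   0.19623684 17.71918526]
```

```bash
python3 -c "
from h import *
plan((627.4,-229.7,215.9,.236))
plan((627.4,-229.7,300,.236))"
```

```text
meas-cmd [ 0.3 -0.1  0.8] dphi -0.0001 w 63.9 t 12.4
[0.3, 0.3, 19.1] [0.0, 0.0, 0.0] rows>= 0.4
meas-cmd [-0.1  0.1 19.9] dphi -0.0001 w 63.9 t 12.4
[0.0, 0.0, -84.1] [0.0, 0.0, 0.0] rows>= 1.7
```

>>> apply_moves --commands '[[[0.4, 0.3, 10, 0, 0, 0, 0.2], [0.4, 0.3, 16, 0, 0, 0, 0.2], [0.4, 0.3, 19.1, 0, 0, 0, 0.2], [0.4, 0.3, 19.1, 0, 0, 0, 0.2], [0.4, 0.3, 19.1, 0, 0, 0, 0.2], [0.4, 0.3, 19.1, 0, 0, 0, 0.2], [0.4, 0.3, 19.1, 0, 0, 0, 0.2], [0.4, 0.3, 19.1, 0, 0, 0, 0.2], [0.4, 0.3, 19.1, 0, 0, 0, -1], [0.4, 0.3, 19.1, 0, 0, 0, -1], [0.4, 0.3, 19.1, 0, 0, 0, -1], [0.4, 0.3, 19.1, 0, 0, 0, -1]]]'

```text
clock: 13.6
eef_pos: [627.5, -229.7, 216.0]
tool_rot: [[0.972, 0.234, -0.0], [0.234, -0.972, -0.0], [-0.0, 0.0, -1.0]]
wrist_force: [-0.2, 0.1, 0.2]
width: 87.7
gripper_force: 0.0
```

>>> apply_moves --commands '[[[0, 0, -20, 0, 0, 0, -1], [0, 0, -60, 0, 0, 0, -1], [0, 0, -84.1, 0, 0, 0, -1], [0, 0, -84.1, 0, 0, 0, -1], [0, 0, -84.1, 0, 0, 0, -1], [0, 0, -84.1, 0, 0, 0, -1], [0, 0, -84.1, 0, 0, 0, -1]]]'

```text
clock: 14.3
eef_pos: [626.7, -229.3, 298.1]
tool_rot: [[0.972, 0.234, -0.003], [0.234, -0.972, 0.001], [-0.003, -0.002, -1.0]]
wrist_force: [-0.0, 1.0, 0.7]
width: 87.7
gripper_force: 0.0
```

```bash
python3 -c "
from h import *
im,T=snap('ltdone')
g=im.max(2)
for th in (32,40): fitD(im,T,198,g<th,(617,-232))
plan((500,-195,210,.3),(459,-199,167,.31))
"
```

```text
meas-cmd [-0.7  0.4 -1.9] phi 0.2358 tilt [-0.003   0.0014] F [-0.   1.   0.7] w 87.7 t 14.3 q [-0.45  0.42  1.28 -0.    1.45  0.88]
blob px [262. 203.] bbox [ 225  169   74   72 4382] centre [ 618.5 -232. ] yaw 0.242 sides 67.0 63.9 off 2.5
blob px [262. 202.] bbox [ 225  165   74   76 4513] centre [ 620.3 -231.6] yaw 0.238 sides 70.6 64.1 off 1.4
meas-cmd [-0.6  0.3 -1.7] dphi -0.0003 w 87.8 t 14.35
[-115.8, -63.5, 90.0] [0.0, 0.0, -0.064] rows>= 3.2
[-156.6, -69.2, 133.0] [0.0, 0.0, -0.074] rows>= 1.2
```

>>> apply_moves --commands '[[[-115.8, -63.5, 90, 0, 0, -0.064, -1], [-115.8, -63.5, 90, 0, 0, -0.064, -1], [-115.8, -63.5, 90, 0, 0, -0.064, -1], [-156.6, -69.2, 133, 0, 0, -0.074, -1], [-156.6, -69.2, 133, 0, 0, -0.074, -1], [-156.6, -69.2, 133, 0, 0, -0.074, -1], [-156.6, -69.2, 133, 0, 0, -0.074, -1], [-156.6, -69.2, 133, 0, 0, -0.074, -1], [-156.6, -69.2, 133, 0, 0, -0.074, -1], [-156.6, -69.2, 133, 0, 0, -0.074, -1]]]'

```text
clock: 15.35
eef_pos: [460.4, -199.4, 167.8]
tool_rot: [[0.952, 0.305, 0.002], [0.305, -0.952, -0.001], [0.001, 0.001, -1.0]]
wrist_force: [0.6, 1.0, 0.5]
width: 87.8
gripper_force: 0.0
```

```bash
python3 -c "
from h import *
im,T=snap('sblk')
f=lambda a:cv2.resize(a,None,fx=2.6,fy=2.6,interpolation=cv2.INTER_CUBIC)
a=f(im[100:270,180:340]); b=f(cv2.imread('pics/ltdone.png')[100:270,180:320])
cv2.imwrite('pics/sblkb.png',np.hstack([a,b])); print(a.shape,b.shape)"
```

```text
meas-cmd [ 1.4 -0.4  0.8] phi 0.3103 tilt [ 0.0016 -0.0009] F [0.6 1.  0.5] w 87.8 t 15.35 q [-0.55  0.31  1.81  0.    1.02  0.71]
(442, 416, 3) (442, 364, 3)
```

View pics/sblkb.png

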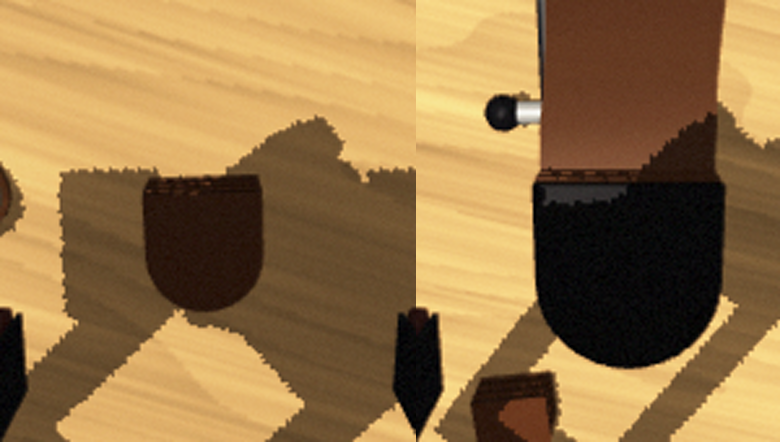

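```bash
python3 -c "
from h import *
T=np.load('pics/sblk.npy'); N=lambda u,v:(180+(u+.5)/2.6-.5,100+(v+.5)/2.6-.5)
rep('top','wrist',N(143.5,194),N(263,191),35,48,N(205,311),T)
rep('bot','wrist',N(147,178.5),N(260,176),0,48,N(205,311),T)
"
```

```text
top centre [ 450.5 -200.7] yaw 0.336 width 44.9 len 47.4
bot centre [ 449.8 -200.7] yaw 0.333 width 47.7 len 60.1
```

```bash
python3 -c "
from h import *
plan((456.8,-198.4,30,.333))
plan((456.8,-198.4,260,.333),(633,205.8,270,-.03))"
```

```text
meas-cmd [ 1.  -0.3  0.6] dphi 0.0002 w 88.0 t 15.4
[-1.9, -1.2, 137.0] [0.0, 0.0, -0.023] rows>= 2.7
meas-cmd [  3.2  -0.9 137.6] dphi -0.0228 w 88.0 t 15.4
[0.0, 0.0, -230.0] [0.0, 0.0, 0.0] rows>= 4.6
[298.6, -324.4, -240.0] [0.0, 0.0, 0.363] rows>= 8.8
```

>>> apply_moves --commands '[[[-1.9, -1.2, 50, 0, 0, -0.023, -1], [-1.9, -1.2, 100, 0, 0, -0.023, -1], [-1.9, -1.2, 130, 0, 0, -0.023, -1], [-1.9, -1.2, 137, 0, 0, -0.023, -1], [-1.9, -1.2, 137, 0, 0, -0.023, -1], [-1.9, -1.2, 137, 0, 0, -0.023, -1], [-1.9, -1.2, 137, 0, 0, -0.023, -1], [-1.9, -1.2, 137, 0, 0, -0.023, 0.5], [-1.9, -1.2, 137, 0, 0, -0.023, 0.5], [-1.9, -1.2, 137, 0, 0, -0.023, 0.5], [-1.9, -1.2, 137, 0, 0, -0.023, 0.5], [-1.9, -1.2, 137, 0, 0, -0.023, 0.5]]]' --newtons 20

```text
clock: 16.6
eef_pos: [456.9, -198.4, 30.1]
tool_rot: [[0.945, 0.327, -0.0], [0.327, -0.945, 0.0], [-0.0, -0.0, -1.0]]
wrist_force: [0.1, -0.5, -0.1]
width: 51.4
gripper_force: 0.0
```

>>> apply_moves --commands '[[[0, 0, 0, 0, 0, 0, 0.5], [0, 0, 0, 0, 0, 0, 0.5], [0, 0, -40, 0, 0, 0, 0.5], [0, 0, -90, 0, 0, 0, 0.5], [0, 0, -140, 0, 0, 0, 0.5], [0, 0, -190, 0, 0, 0, 0.5], [0, 0, -230, 0, 0, 0, 0.5], [0, 0, -230, 0, 0, 0, 0.5]]]'

```text
clock: 17.4
eef_pos: [460.0, -200.3, 265.8]
tool_rot: [[0.945, 0.327, 0.009], [0.327, -0.945, -0.006], [0.007, 0.008, -1.0]]
wrist_force: [0.2, -0.5, -0.8]
width: 45.9
gripper_force: 20.0
```

>>> apply_moves --commands '[[[298.6, -324.4, -10, 0, 0, 0.363, 0.5], [298.6, -324.4, -10, 0, 0, 0.363, 0.5], [298.6, -324.4, -10, 0, 0, 0.363, 0.5], [298.6, -324.4, -10, 0, 0, 0.363, 0.5], [298.6, -324.4, -10, 0, 0, 0.363, 0.5], [298.6, -324.4, -10, 0, 0, 0.363, 0.5], [298.6, -324.4, -10, 0, 0, 0.363, 0.5], [298.6, -324.4, -10, 0, 0, 0.363, 0.5], [298.6, -324.4, -10, 0, 0, 0.363, 0.5], [298.6, -324.4, -10, 0, 0, 0.363, 0.5], [298.6, -324.4, -10, 0, 0, 0.363, 0.5], [298.6, -324.4, -10, 0, 0, 0.363, 0.5]]]'

```text
clock: 18.6
eef_pos: [632.1, 204.6, 268.6]
tool_rot: [[1.0, -0.031, -0.003], [-0.031, -1.0, -0.001], [-0.003, 0.001, -1.0]]
wrist_force: [-1.1, -0.2, -0.7]
width: 46.2
gripper_force: 20.0
```

>>> apply_moves --commands '[[[0, 0, 30, 0, 0, 0, 0.5], [0, 0, 60, 0, 0, 0, 0.5], [0, 0, 60, 0, 0, 0, 0.5], [0, 0, 60, 0, 0, 0, 0.5], [0, 0, 60, 0, 0, 0, 0.5], [0, 0, 60, 0, 0, 0, 0.5], [0, 0, 60, 0, 0, 0, 0.5], [0, 0, 60, 0, 0, 0, 0.5]]]'

```text
clock: 19.4
eef_pos: [633.5, 205.8, 210.9]
tool_rot: [[1.0, -0.03, 0.001], [-0.03, -1.0, 0.0], [0.001, -0.0, -1.0]]
wrist_force: [-1.2, 0.1, -0.3]
width: 46.1
gripper_force: 20.0
```

```bash
python3 -c "
from h import *
json.dump([633,205.8,210,-.03],open('cmd.json','w'))
im,T=snap('spre')
cv2.imwrite('pics/spreb.png',cv2.resize(im[140:290,165:355],None,fx=4,fy=4,interpolation=cv2.INTER_CUBIC))"
```

```text
meas-cmd [ 0.5 -0.   0.9] phi -0.0301 tilt [0.0012 0.0003] F [-1.2  0.1 -0.3] w 46.1 t 19.4 q [ 0.21  0.48  1.4  -0.    1.26  1.81]
```

View pics/spreb.png

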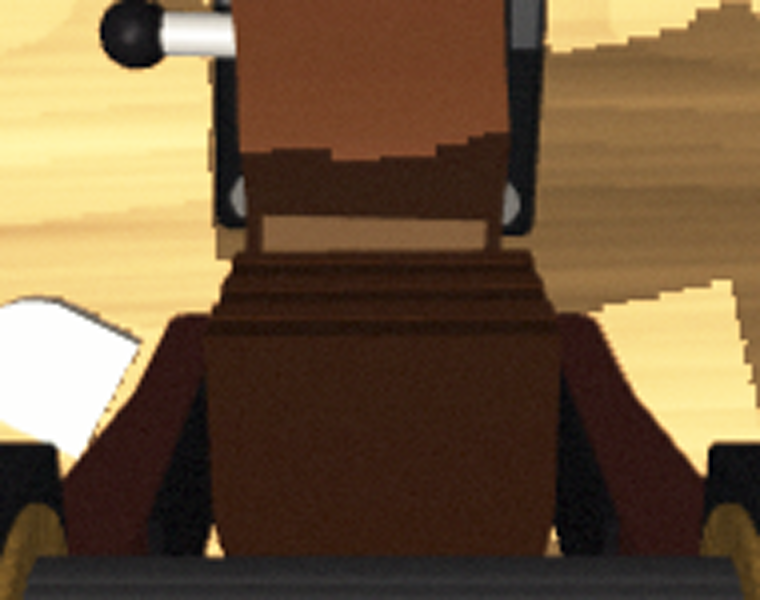

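```bash
python3 -c "
from h import *
T=np.load('pics/spre.npy'); N=lambda u,v:(165+(u+.5)/4-.5,140+(v+.5)/4-.5)
h=T[2,3]-30.1
rep('seat','wrist',N(248,213.6),N(501,220.4),155,48,N(385,500),T)
rep('bot','wrist',N(236,253),N(530,253),h,48,N(385,500),T)
rep('top','wrist',N(204,333),N(561,333),h+35,48,N(385,700),T)
g=cv2.imread('pics/spre.png')[:,:,2].astype(int)
for u in (234,240,248,256,264,272,278,284): print(u,g[186:208,u].tolist())
"
```

```text
seat centre [624.9 207.9] yaw -0.058 width 45.3 len 56.4
bot centre [626.3 205.7] yaw -0.03 width 46.1 len 43.2
top centre [626.6 205.7] yaw -0.03 width 45.4 len 54.8
234 [49, 52, 51, 53, 49, 50, 54, 56, 123, 129, 133, 133, 131, 133, 135, 130, 115, 63, 52, 60, 41, 31]
240 [50, 52, 54, 50, 54, 52, 57, 58, 122, 133, 131, 130, 133, 132, 131, 131, 115, 63, 51, 58, 43, 38]
248 [51, 51, 52, 52, 54, 57, 52, 52, 112, 129, 130, 132, 131, 132, 132, 130, 98, 58, 48, 58, 39, 37]
256 [50, 53, 49, 50, 53, 52, 51, 52, 92, 126, 134, 129, 130, 134, 133, 130, 103, 60, 49, 63, 40, 32]
264 [54, 52, 54, 51, 53, 52, 53, 52, 78, 122, 128, 131, 132, 131, 133, 129, 97, 61, 54, 55, 42, 37]
272 [50, 53, 52, 51, 55, 52, 52, 55, 60, 121, 134, 133, 133, 131, 131, 132, 97, 62, 50, 61, 40, 38]
278 [52, 53, 52, 53, 54, 52, 55, 54, 58, 122, 133, 132, 132, 128, 132, 135, 98, 59, 52, 60, 44, 37]
284 [51, 53, 52, 53, 54, 52, 53, 52, 53, 112, 132, 131, 128, 132, 133, 131, 84, 55, 50, 58, 40, 35]
```

```bash
python3 -c "
from h import *
plan((632,207.8,185.3,-.057))
plan((632,207.8,285,-.057))"
```

```text
meas-cmd [0.4 0.  0.6] dphi -0.0001 w 45.8 t 19.45
[-1.1, -2.0, 24.7] [0.0, 0.0, 0.027] rows>= 0.5
meas-cmd [ 1.4 -2.  25.3] dphi 0.0269 w 45.8 t 19.45
[0.0, 0.0, -99.7] [0.0, 0.0, 0.0] rows>= 2.0
```

>>> apply_moves --commands '[[[-1.1, -2, 8, 0, 0, 0.027, 0.5], [-1.1, -2, 16, 0, 0, 0.027, 0.5], [-1.1, -2, 22, 0, 0, 0.027, 0.5], [-1.1, -2, 24.7, 0, 0, 0.027, 0.5], [-1.1, -2, 24.7, 0, 0, 0.027, 0.5], [-1.1, -2, 24.7, 0, 0, 0.027, 0.5], [-1.1, -2, 24.7, 0, 0, 0.027, 0.5], [-1.1, -2, 24.7, 0, 0, 0.027, 0.5], [-1.1, -2, 24.7, 0, 0, 0.027, -1], [-1.1, -2, 24.7, 0, 0, 0.027, -1], [-1.1, -2, 24.7, 0, 0, 0.027, -1], [-1.1, -2, 24.7, 0, 0, 0.027, -1]]]'

```text
clock: 20.65
eef_pos: [632.2, 207.7, 185.4]
tool_rot: [[0.998, -0.057, 0.0], [-0.057, -0.998, 0.0], [0.0, -0.0, -1.0]]
wrist_force: [-0.2, -0.3, -0.0]
width: 74.2
gripper_force: 0.0
```

>>> apply_moves --commands '[[[0, 0, 0, 0, 0, 0, -1], [0, 0, -20, 0, 0, 0, -1], [0, 0, -60, 0, 0, 0, -1], [0, 0, -99.7, 0, 0, 0, -1], [0, 0, -99.7, 0, 0, 0, -1], [0, 0, -99.7, 0, 0, 0, -1], [0, 0, -99.7, 0, 0, 0, -1], [0, 0, -99.7, 0, 0, 0, -1], [0, 0, -99.7, 0, 0, 0, -1]]]'

```text
clock: 21.55
eef_pos: [631.4, 207.5, 283.4]
tool_rot: [[0.998, -0.057, -0.003], [-0.057, -0.998, -0.001], [-0.003, 0.001, -1.0]]
wrist_force: [0.3, 1.0, -0.4]
width: 87.8
gripper_force: 0.0
```

```bash
python3 -c "
from h import *
im,T=snap('spl')
g=im[:,:,2].astype(int)
for z in (155,190): print(z,[edge((624.9,207.9),-.057,48,z,T,y).tolist() for y in (23,0,-23)])
for u in (230,240,250,260,270,280,285): print(u,g[165:195,u].tolist())
for v in (190,200): print(v,g[v,205:320].tolist())
plan((580,330,210,-.1),(551,400,140,-.16))
"
```

```text
meas-cmd [-0.6 -0.3 -1.6] phi -0.0572 tilt [-0.0028 -0.0006] F [ 0.3  1.  -0.4] w 87.8 t 21.55 q [0.21 0.43 1.31 0.   1.41 1.84]
155 [[235.9, 170.8], [259.9, 170.8], [283.8, 170.8]]
190 [[232.4, 178.9], [259.8, 178.9], [287.2, 178.9]]
230 [17, 15, 17, 16, 17, 13, 14, 27, 45, 63, 61, 62, 45, 21, 21, 14, 12, 92, 192, 209, 218, 216, 215, 222, 226, 232, 230, 227, 230, 230]
240 [116, 117, 60, 45, 42, 37, 39, 34, 32, 38, 32, 34, 44, 30, 37, 41, 43, 43, 41, 42, 44, 46, 44, 42, 41, 46, 44, 40, 44, 44]
250 [109, 57, 44, 41, 40, 41, 44, 36, 35, 38, 30, 36, 38, 28, 38, 45, 42, 41, 41, 43, 43, 42, 43, 40, 43, 40, 41, 41, 43, 42]
260 [38, 36, 41, 42, 42, 42, 47, 30, 37, 45, 33, 36, 34, 26, 41, 44, 42, 42, 41, 43, 41, 42, 42, 46, 44, 44, 45, 47, 43, 43]
270 [42, 42, 42, 42, 40, 37, 45, 34, 37, 39, 34, 37, 46, 31, 42, 45, 44, 44, 42, 43, 44, 42, 43, 37, 41, 43, 42, 41, 45, 42]
280 [40, 39, 40, 40, 43, 40, 47, 31, 37, 36, 32, 37, 36, 32, 41, 43, 41, 40, 45, 39, 43, 43, 42, 39, 43, 42, 39, 43, 39, 44]
285 [10, 15, 15, 13, 27, 75, 97, 89, 58, 54, 45, 41, 36, 32, 40, 41, 43, 40, 43, 42, 40, 40, 47, 42,
[... 532 characters left out ...]
20, 120, 122, 124]
200 [216, 216, 216, 214, 218, 217, 217, 216, 217, 221, 219, 220, 219, 221, 221, 224, 225, 225, 225, 227, 226, 228, 228, 227, 228, 228, 229, 230, 220, 83, 40, 44, 46, 44, 43, 42, 44, 41, 39, 41, 42, 39, 44, 39, 46, 43, 44, 43, 42, 41, 44, 47, 43, 41, 45, 42, 40, 41, 44, 41, 44, 38, 46, 43, 43, 41, 39, 40, 41, 41, 44, 38, 43, 43, 46, 44, 40, 42, 43, 42, 41, 54, 90, 110, 107, 110, 109, 107, 107, 105, 109, 108, 109, 106, 109, 107, 111, 108, 108, 110, 107, 108, 111, 136, 229, 229, 230, 228, 228, 230, 229, 229, 228, 228, 229]
meas-cmd [-0.5 -0.2 -1.3] dphi -0.0002 w 87.9 t 21.6
[-58.9, -119.0, 75.0] [0.0, 0.0, 0.043] rows>= 3.1
[-91.8, -187.3, 145.0] [0.0, 0.0, 0.103] rows>= 2.1
```

>>> apply_moves --commands '[[[-58.9, -119, 75, 0, 0, 0.043, -1], [-58.9, -119, 75, 0, 0, 0.043, -1], [-58.9, -119, 75, 0, 0, 0.043, -1], [-91.8, -187.3, 145, 0, 0, 0.103, -0.5], [-91.8, -187.3, 145, 0, 0, 0.103, -0.5], [-91.8, -187.3, 145, 0, 0, 0.103, -0.5], [-91.8, -187.3, 145, 0, 0, 0.103, -0.5], [-91.8, -187.3, 145, 0, 0, 0.103, -0.5], [-91.8, -187.3, 145, 0, 0, 0.103, -0.5], [-91.8, -187.3, 145, 0, 0, 0.103, -0.5], [-91.8, -187.3, 145, 0, 0, 0.103, -0.5]]]'

```text
clock: 22.7
eef_pos: [552.1, 399.3, 141.1]
tool_rot: [[0.987, -0.161, 0.001], [-0.161, -0.987, 0.001], [0.001, -0.001, -1.0]]
wrist_force: [0.8, 0.1, -0.3]
width: 65.9
gripper_force: 0.0
```

```bash
python3 -c "
from h import *
im,T=snap('stop')
g=im.max(2)
for th in (45,60): c=fitD(im,T,6,g<th,(550,404))
w=((im.min(2)>150)&(im.max(2).astype(int)-im.min(2)<25))
fitD(im,T,6,w,(555,315))
cv2.imwrite('pics/x.png',im)
"
```

```text
meas-cmd [ 1.1 -0.7  1.1] phi -0.1615 tilt [0.0014 0.0008] F [ 0.8  0.1 -0.3] w 65.9 t 22.7 q [ 0.52  0.57  1.43 -0.    1.14  2.26]
blob px [253. 190.] bbox [ 230  169   47   48 1903] centre [547.3 406.8] yaw -0.152 sides 46.4 50.0 off 2.1
blob px [253. 190.] bbox [ 230  169   47   48 1956] centre [547.3 406.8] yaw -0.152 sides 46.4 50.0 off 2.3
blob px [487. 246.] bbox [463 230  49  39 956] centre [451.2 170.2] yaw 2.382 sides 40.1 44.2 off 2.3
```

```bash
python3 -c "
from h import *
plan((553.4,405.9,23.5,-.152))
plan((553.4,405.9,240,-.152),(632,207.8,300,-.057),(632,207.8,233,-.057))"
```

```text
meas-cmd [ 0.9 -0.6  0.9] dphi -0.0013 w 65.9 t 22.75
[1.4, -6.2, 116.5] [0.0, 0.0, -0.008] rows>= 2.3
meas-cmd [ -1.5  -6.5 117.4] dphi -0.0093 w 65.9 t 22.75
[0.0, 0.0, -216.5] [0.0, 0.0, 0.0] rows>= 4.3
[107.7, 183.9, -276.5] [0.0, 0.0, -0.095] rows>= 4.4
[107.7, 183.9, -209.5] [0.0, 0.0, -0.095] rows>= 1.3
```

>>> apply_moves --commands '[[[1.4, -6.2, 50, 0, 0, -0.008, -0.5], [1.4, -6.2, 90, 0, 0, -0.008, -0.5], [1.4, -6.2, 110, 0, 0, -0.008, -0.5], [1.4, -6.2, 116.5, 0, 0, -0.008, -0.5], [1.4, -6.2, 116.5, 0, 0, -0.008, -0.5], [1.4, -6.2, 116.5, 0, 0, -0.008, -0.5], [1.4, -6.2, 116.5, 0, 0, -0.008, -0.5], [1.4, -6.2, 116.5, 0, 0, -0.008, 0.5], [1.4, -6.2, 116.5, 0, 0, -0.008, 0.5], [1.4, -6.2, 116.5, 0, 0, -0.008, 0.5], [1.4, -6.2, 116.5, 0, 0, -0.008, 0.5], [1.4, -6.2, 116.5, 0, 0, -0.008, 0.5]]]' --newtons 12

```text
clock: 23.95
eef_pos: [553.6, 406.0, 23.7]
tool_rot: [[0.988, -0.151, 0.0], [-0.151, -0.988, 0.0], [0.0, -0.0, -1.0]]
wrist_force: [-0.6, -0.4, 2.0]
width: 46.0
gripper_force: 11.9
```

>>> apply_moves --commands '[[[0, 0, 0, 0, 0, 0, 0.5], [0, 0, -30, 0, 0, 0, 0.5], [0, 0, -80, 0, 0, 0, 0.5], [0, 0, -130, 0, 0, 0, 0.5], [0, 0, -180, 0, 0, 0, 0.5], [0, 0, -216.5, 0, 0, 0, 0.5], [107.7, 183.9, -276.5, 0, 0, -0.095, 0.5], [107.7, 183.9, -276.5, 0, 0, -0.095, 0.5], [107.7, 183.9, -276.5, 0, 0, -0.095, 0.5], [107.7, 183.9, -276.5, 0, 0, -0.095, 0.5], [107.7, 183.9, -276.5, 0, 0, -0.095, 0.5], [107.7, 183.9, -276.5, 0, 0, -0.095, 0.5]]]'

```text
clock: 25.15
eef_pos: [633.8, 204.6, 301.0]
tool_rot: [[0.998, -0.061, 0.002], [-0.061, -0.998, -0.001], [0.002, 0.0, -1.0]]
wrist_force: [1.0, -0.5, -0.2]
width: 46.1
gripper_force: 11.9
```

>>> apply_moves --commands '[[[0, 0, 0, 0, 0, 0, 0.5], [0, 0, 30, 0, 0, 0, 0.5], [0, 0, 60, 0, 0, 0, 0.5], [0, 0, 67, 0, 0, 0, 0.5], [0, 0, 67, 0, 0, 0, 0.5], [0, 0, 67, 0, 0, 0, 0.5], [0, 0, 67, 0, 0, 0, 0.5], [0, 0, 67, 0, 0, 0, 0.5], [0, 0, 67, 0, 0, 0, 0.5]]]'

```text
clock: 26.05
eef_pos: [632.6, 207.9, 234.0]
tool_rot: [[0.998, -0.057, 0.002], [-0.057, -0.998, 0.0], [0.002, -0.0, -1.0]]
wrist_force: [0.2, -0.6, -0.2]
width: 46.0
gripper_force: 11.9
```

```bash
python3 -c "
from h import *
im,T=snap('stpre')
g=im[:,:,2].astype(int)
for u in (230,240,250,260,270,280,290): print(u,g[170:215,u].tolist())
for v in (208,214): 
  r=g[v]; d=[u for u in range(200,320) if r[u]<35]; print(v,min(d),max(d),r[min(d)-2:min(d)+2],r[max(d)-1:max(d)+3])
for z in (155,190): print(z,[edge((624.9,207.9),-.057,48,z,T,y).tolist() for y in (23,0,-23)])
"
```

```text
meas-cmd [0.6 0.1 1. ] phi -0.0572 tilt [0.0015 0.0004] F [ 0.2 -0.6 -0.2] w 46.0 t 26.05 q [0.21 0.46 1.37 0.   1.31 1.84]
230 [101, 53, 39, 36, 29, 28, 29, 25, 25, 61, 113, 121, 119, 127, 126, 121, 119, 120, 103, 70, 62, 42, 37, 48, 55, 50, 35, 45, 54, 53, 57, 54, 53, 54, 51, 27, 6, 13, 11, 10, 13, 10, 8, 13, 11]
240 [68, 50, 50, 52, 48, 48, 50, 49, 49, 53, 51, 51, 54, 48, 53, 48, 55, 41, 39, 47, 51, 41, 40, 47, 52, 49, 35, 41, 50, 60, 50, 57, 53, 54, 55, 35, 14, 4, 7, 11, 15, 16, 9, 14, 13]
250 [81, 66, 53, 52, 51, 48, 50, 50, 52, 48, 51, 52, 51, 50, 49, 48, 51, 35, 48, 45, 55, 39, 36, 48, 50, 38, 34, 41, 54, 54, 53, 51, 56, 53, 51, 43, 17, 5, 5, 11, 10, 18, 12, 7, 11]
260 [130, 130, 130, 132, 70, 52, 49, 51, 51, 50, 52, 53, 52, 54, 47, 47, 58, 39, 45, 46, 56, 40, 43, 49, 54, 41, 35, 47, 53, 57, 54, 53, 54, 53, 56, 46, 15, 3, 6, 8, 8, 8, 10, 10, 12]
270 [129, 128, 129, 130, 70, 50, 54, 49, 51, 51, 55, 53, 55, 52, 49, 47, 56, 40, 45, 49, 48, 41, 42, 48, 56, 42, 33, 50, 53, 53, 55, 55, 52, 53, 56, 53, 19, 2, 2, 8, 17, 11, 13, 15, 4]
280 [130, 72, 50, 48, 52, 51, 51, 52, 51, 52, 53, 52, 51, 55, 51, 48, 50, 36, 48, 49, 55, 37, 44, 50, 48, 43, 33, 46, 53, 54, 57, 53, 54, 53, 56, 56, 28, 11, 7, 9, 17, 12, 13, 10, 12]
290 [43, 40, 39, 41, 37, 31, 33, 27, 36, 75, 101, 119, 123, 122, 109, 92, 86, 60, 45, 47, 55, 37, 47, 49, 56, 42, 37, 54, 58, 53, 54, 56, 52, 56, 55, 55, 26, 12, 6, 15, 7, 13, 5, 17, 13]
208 223 299 [245 103  13   6] [  0  29  83 132]
214 223 299 [240  60  10  11] [  9  16  71 197]
155 [[231.5, 184.9], [260.4, 184.9], [289.4, 184.9]]
190 [[226.4, 197.3], [260.4, 197.3], [294.5, 197.3]]
```

```bash
python3 -c "
from h import *
T=np.load('pics/stpre.npy'); R=T[:3,:3]
p=at('wrist',(260.4,205.42),T[2,3]-23.7,T); b=at('wrist',(260.4,196.8),190,T)
print('piece edge',p,R.T@(p-T[:3,3]),'blk edge',b)
m=at('wrist',(261.0,211),T[2,3]-17.7,T); print('piece mid',R.T@(m-T[:3,3]))
c=np.array([624.9,207.9]); yw=-.050; e=c+24*np.array([np.cos(yw),np.sin(yw)]); print('seat edge',e)
phi=-.038; gx=(R.T@(p-T[:3,3]))[0]
t=e-gx*np.array([np.cos(phi+0),np.sin(phi)]) ; print('tcp by seat',t)
plan((t[0],t[1],213.9,phi)); 
"
```

```text
piece edge [649.70560538 206.5059959  210.33409405] [17.13602566  0.41612613 23.7255789 ] blk edge [649.20756938 206.539742   190.        ]
piece mid [15.65937765  0.76697792 17.72319513]
seat edge [648.87000625 206.70049994]
tcp by seat [631.74635131 207.35151221]
meas-cmd [0.4 0.  0.8] dphi -0.0003 w 45.8 t 26.1
[-0.2, 0.5, 19.1] [0.0, 0.0, -0.019] rows>= 0.4
```

>>> apply_moves --commands '[[[0, 0, 8, 0, 0, -0.019, 0.5], [0, 0, 14, 0, 0, -0.019, 0.5], [0, 0, 19.1, 0, 0, -0.019, 0.5], [0, 0, 19.1, 0, 0, -0.019, 0.5], [0, 0, 19.1, 0, 0, -0.019, 0.5], [0, 0, 19.1, 0, 0, -0.019, 0.5], [0, 0, 19.1, 0, 0, -0.019, 0.5], [0, 0, 19.1, 0, 0, -0.019, 0.5], [0, 0, 19.1, 0, 0, -0.019, -1], [0, 0, 19.1, 0, 0, -0.019, -1], [0, 0, 19.1, 0, 0, -0.019, -1], [0, 0, 19.1, 0, 0, -0.019, -1]]]'

```text
clock: 27.3
eef_pos: [632.1, 207.8, 214.0]
tool_rot: [[0.999, -0.038, -0.0], [-0.038, -0.999, 0.0], [-0.0, -0.0, -1.0]]
wrist_force: [-0.2, -0.2, -0.7]
width: 74.0
gripper_force: 0.0
```

>>> apply_moves --commands '[[[0, 0, 0, 0, 0, 0, -1], [0, 0, -20, 0, 0, 0, -1], [0, 0, -60, 0, 0, 0, -1], [0, 0, -86.1, 0, 0, 0, -1], [0, 0, -86.1, 0, 0, 0, -1], [0, 0, -86.1, 0, 0, 0, -1], [0, 0, -86.1, 0, 0, 0, -1], [0, 0, -86.1, 0, 0, 0, -1], [0, 0, -86.1, 0, 0, 0, -1]]]'

```text
clock: 28.2
eef_pos: [631.5, 207.6, 298.5]
tool_rot: [[0.999, -0.038, -0.002], [-0.038, -0.999, -0.001], [-0.002, 0.001, -1.0]]
wrist_force: [0.1, 0.7, -0.5]
width: 87.7
gripper_force: 0.0
```

```bash
python3 -c "
from h import *
json.dump([632,207.8,300,-.038],open('cmd.json','w'))
im,T=snap('stdone')
g=im.max(2)
f=fitD(im,T,196,g<32,(625,208))
cv2.imwrite('pics/stdoneb.png',cv2.resize(im[100:250,160:360],None,fx=4,fy=4,interpolation=cv2.INTER_CUBIC))
"
```

```text
meas-cmd [-0.5 -0.2 -1.5] phi -0.0383 tilt [-0.0025 -0.0005] F [ 0.1  0.7 -0.5] w 87.7 t 28.2 q [0.21 0.42 1.29 0.   1.44 1.82]
blob px [263. 191.] bbox [ 231  107   62  121 2809] centre [654.7 205.4] yaw 3.065 sides 53.2 106.9 off 22.0
```

View pics/stdoneb.png

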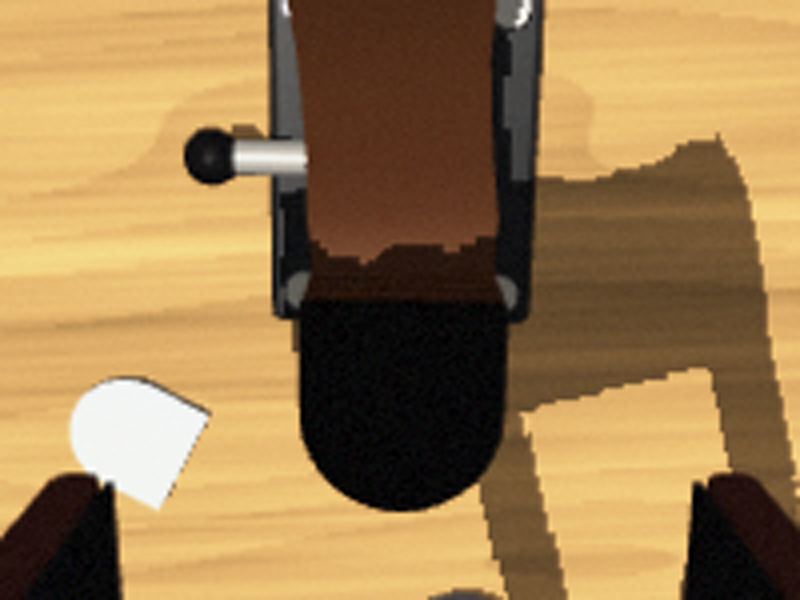

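```bash
python3 -c "
from h import *
plan((500,195,265,0),(460,189,170,0))"
```

```text
meas-cmd [-0.4 -0.1 -1.2] dphi -0.0002 w 87.7 t 28.25
[-131.4, 17.8, 35.0] [0.0, 0.0, -0.038] rows>= 2.7
[-171.2, 25.3, 130.0] [0.0, 0.0, -0.038] rows>= 2.1
```

>>> apply_moves --commands '[[[-131.4, 17.8, 35, 0, 0, -0.038, -1], [-131.4, 17.8, 35, 0, 0, -0.038, -1], [-131.4, 17.8, 35, 0, 0, -0.038, -1], [-171.2, 25.3, 130, 0, 0, -0.038, -1], [-171.2, 25.3, 130, 0, 0, -0.038, -1], [-171.2, 25.3, 130, 0, 0, -0.038, -1], [-171.2, 25.3, 130, 0, 0, -0.038, -1], [-171.2, 25.3, 130, 0, 0, -0.038, -1], [-171.2, 25.3, 130, 0, 0, -0.038, -1], [-171.2, 25.3, 130, 0, 0, -0.038, -1]]]'

```text
clock: 29.25
eef_pos: [462.3, 189.5, 171.7]
tool_rot: [[1.0, -0.0, 0.004], [-0.0, -1.0, 0.001], [0.004, -0.001, -1.0]]
wrist_force: [-0.2, -0.3, 0.6]
width: 87.8
gripper_force: 0.0
```

```bash
python3 -c "
from h import *
im,T=snap('tin')
hsv=cv2.cvtColor(im,cv2.COLOR_BGR2HSV); m=(hsv[:,:,1]<60)&(hsv[:,:,2]>60)
g=proj('wrist',[[458,189,36]],T)[0].astype(int); print(g,hsv[g[1],g[0]-45:g[0]+46:9].tolist())
fitD(im,T,36,m,(458,189))"
```

```text
meas-cmd [2.3 0.5 1.7] phi -0.0004 tilt [0.0036 0.001 ] F [-0.2 -0.3  0.6] w 87.8 t 29.25 q [0.25 0.3  1.81 0.   1.03 1.82]
[260 191] [[16, 146, 103], [16, 144, 101], [15, 22, 94], [10, 24, 95], [14, 28, 99], [11, 30, 94], [13, 23, 98], [4, 19, 96], [17, 22, 82], [17, 149, 91], [17, 137, 95]]
blob px [259. 194.] bbox [ 229  164   60   60 2765] centre [454.3 191. ] yaw -0.152 sides 61.5 61.6 off 0.2
```

```bash
python3 -c "
from h import *
plan((454.5,191,30,0))
plan((454.5,191,150,0),(660.5,-8.4,150,0),(660.5,-8.4,30.3,0))"
```

```text
meas-cmd [1.8 0.4 1.3] dphi -0.0004 w 87.5 t 29.3
[-5.5, -2.0, 140.0] [0.0, 0.0, 0.0] rows>= 2.8
meas-cmd [  7.3  -1.6 141.3] dphi -0.0004 w 87.5 t 29.3
[0.0, 0.0, -120.0] [0.0, 0.0, 0.0] rows>= 2.4
[206.0, 199.4, -120.0] [0.0, 0.0, 0.0] rows>= 5.7
[206.0, 199.4, -0.3] [0.0, 0.0, 0.0] rows>= 2.4
```

>>> apply_moves --commands '[[[-5.5, -2, 50, 0, 0, 0, -1], [-5.5, -2, 100, 0, 0, 0, -1], [-5.5, -2, 130, 0, 0, 0, -1], [-5.5, -2, 140, 0, 0, 0, -1], [-5.5, -2, 140, 0, 0, 0, -1], [-5.5, -2, 140, 0, 0, 0, -1], [-5.5, -2, 140, 0, 0, 0, -1], [-5.5, -2, 140, 0, 0, 0, 0.3], [-5.5, -2, 140, 0, 0, 0, 0.3], [-5.5, -2, 140, 0, 0, 0, 0.3], [-5.5, -2, 140, 0, 0, 0, 0.3], [-5.5, -2, 140, 0, 0, 0, 0.3]]]' --newtons 25

```text
clock: 30.5
eef_pos: [454.7, 191.1, 30.4]
tool_rot: [[1.0, -0.0, 0.0], [-0.0, -1.0, 0.0], [0.0, -0.0, -1.0]]
wrist_force: [-0.8, -0.2, 6.1]
width: 61.7
gripper_force: 25.0
```

>>> apply_moves --commands '[[[0, 0, -40, 0, 0, 0, 0.3], [0, 0, -90, 0, 0, 0, 0.3], [0, 0, -120, 0, 0, 0, 0.3], [45.5, 191, -120, 0, 0, 0, 0.3], [45.5, 191, -120, 0, 0, 0, 0.3], [45.5, 191, -120, 0, 0, 0, 0.3], [45.5, 191, -120, 0, 0, 0, 0.3], [206, 199.4, -120, 0, 0, 0, 0.3], [206, 199.4, -120, 0, 0, 0, 0.3], [206, 199.4, -120, 0, 0, 0, 0.3], [206, 199.4, -120, 0, 0, 0, 0.3], [206, 199.4, -120, 0, 0, 0, 0.3]]]'

```text
clock: 31.7
eef_pos: [661.6, -8.6, 149.0]
tool_rot: [[1.0, -0.0, -0.001], [-0.0, -1.0, 0.0], [-0.001, -0.0, -1.0]]
wrist_force: [-1.4, -0.4, -1.4]
width: 61.5
gripper_force: 25.0
```

>>> apply_moves --commands '[[[0, 0, 40, 0, 0, 0, 0.3], [0, 0, 80, 0, 0, 0, 0.3], [0, 0, 105, 0, 0, 0, 0.3], [0, 0, 115, 0, 0, 0, 0.3], [0, 0, 119.7, 0, 0, 0, 0.3], [0, 0, 119.7, 0, 0, 0, 0.3], [0, 0, 119.7, 0, 0, 0, 0.3], [0, 0, 119.7, 0, 0, 0, 0.3], [0, 0, 119.7, 0, 0, 0, -1], [0, 0, 119.7, 0, 0, 0, -1], [0, 0, 119.7, 0, 0, 0, -1], [0, 0, 119.7, 0, 0, 0, -1]]]'

```text
clock: 32.9
eef_pos: [660.7, -8.5, 30.4]
tool_rot: [[1.0, -0.0, 0.0], [-0.0, -1.0, -0.0], [0.0, 0.0, -1.0]]
wrist_force: [0.3, -0.4, 0.2]
width: 86.9
gripper_force: 0.0
```

>>> apply_moves --commands '[[[0, 0, 0, 0, 0, 0, -1], [0, 0, -30, 0, 0, 0, -1], [0, 0, -80, 0, 0, 0, -1], [0, 0, -130, 0, 0, 0, -1], [0, 0, -180, 0, 0, 0, -1], [0, 0, -220, 0, 0, 0, -1], [-150, 0, -220, 0, 0, 0, -1], [-150, 0, -220, 0, 0, 0, -1], [-150, 0, -220, 0, 0, 0, -1], [-150, 0, -220, 0, 0, 0, -1], [-150, 0, -220, 0, 0, 0, -1]]]'

```text
clock: 34.0
eef_pos: [509.4, -8.3, 250.6]
tool_rot: [[1.0, -0.0, 0.0], [-0.0, -1.0, 0.0], [0.0, -0.0, -1.0]]
wrist_force: [0.7, -0.2, 1.1]
width: 87.7
gripper_force: 0.0
```

```bash
python3 -c "
from h import *
a=bot.read_camera('side')[:,:,::-1]; b=bot.read_camera('scene')[:,:,::-1]
f=lambda x:cv2.resize(x,(400,300),interpolation=cv2.INTER_CUBIC)
A=f(a[50:245,110:370]); B=f(b[120:270,130:330])
im,T=snap('fin'); C=f(im); D=f(b)
cv2.imwrite('pics/final.png',np.vstack([np.hstack([A,B]),np.hstack([C,D])]))"
```

```text
meas-cmd [-1.483e+02 -2.000e-01  2.207e+02] phi -0.0002 tilt [ 0.0024 -0.0003] F [ 0.9 -1.3 -0.1] w 87.7 t 34.1 q [-0.15  0.23  1.69  0.    1.22  1.42]
```

View pics/final.png

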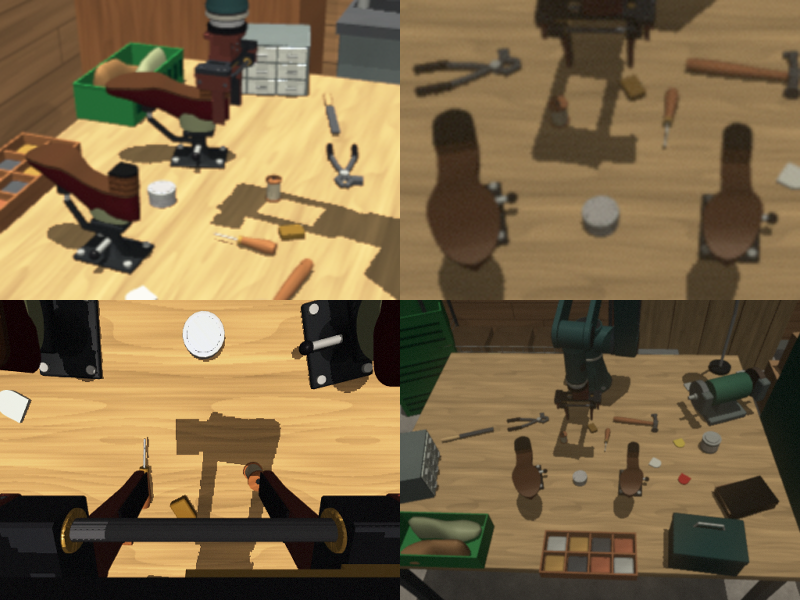

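The final picture shows both heels stacked with their top pieces. The tin stands upright between the jacks, at about (203,335) in the wrist panel. The hammer, pincers, can and coloured look-alikes are where they were.

```bash
python3 -c "
from station import bot
print(bot.sign_off())"
```

```text
the job is handed in; nothing more can be done
None
```

The job is handed in at about 34 s: each shoe has its own heel block and top piece set straight and in line, the nail tin stands upright midway between the jacks, and the hammer, pincers and cement can look undisturbed in the final picture.

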